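Seal and nest the take-away tubs, lock both pot covers, ring the pass bell

ROBOT

A 7-joint arm with a two-finger parallel gripper is mounted at the origin on the work surface. World frame = base frame: x ahead of the robot, y to its left, z up, the work surface at z = 0. Lengths are in mm, angles in rad, forces in N, time in s.
With the tool pointing down it reaches from about 425 to 875 mm from the base axis. Payload 4.7 kg.
Tool frame: the origin (TCP) lies midway between the tips of the shut fingers; the grasp point (between the pads) lies 19 mm behind it; z points along the fingers, y is the line along which they close (so a half turn about z gives the same grasp; the last joint's range is limited). The gripper opens to 85 mm and grips with 20 to 120 N. Pads are 22 mm wide; open, the fingers measure 114 mm over their backs; the gripper's body (76 mm by 85 mm) begins 54 mm behind the grasp point. The pads swing forward as they close: fully open they stand 13 mm farther back than shut.
Start: joints at [-1.206, 0.321, -0.07, 1.45, 0.023, 1.371, -0.057], TCP at [223.399, 610.424, 231.349] pointing down, gripper open.
Joint ranges: [-2.86, 2.86], [-0.3, 2.09], [-1.38, 1.24], [0.06, 2.45], [-1.56, 4.7], [0.09, 2.05], [-2.69, 2.69]. Speed limits (rad/s): [2.57, 2.57, 3.14, 3.14, 3.14, 3.14, 3.14].

INTERFACE

Orientations are given as a rotation vector (axis times angle).
In Python, from station import readout, imaging, ticket gives the robot as it stands. The module is installed in compiled form; this text tells all that it offers.
- The arm moves only by the shell command python3 -m inch 'ROWS' [FORCE]. ROWS is JSON, a list of rows, each a list of 7 numbers: the shift along the tool's x, y, z in m, then the turn, a rotation vector about the tool's x, y, z in degrees, then the gripper command: -1 is fully open, 1 is shut, values between are in proportion. In form: [[dx, dy, dz, rx, ry, rz, jaw], ...]. A call has 1 to 12 rows; each row is the pose to reach, as a shift and turn from the pose commanded when the call began, along the tool's axes at that moment; what a row does not reach only later rows make up. A row lasts 1/8 s, in which the tool goes at most 62.5 mm and 10.7 degrees, less where a joint would pass 70% of its speed; a pose out of reach is approached as far as the arm can. A call with a gripper value outside its range is refused whole. The fingers move at their own pace and stop on an object; FORCE is the grip in N (left out, the last holds). Time passes only in rows, so rows that repeat a pose let the fingers close. It gives the time, the measured TCP pose, the force, the opening and the grip force at its end, in the units of the state.
- readout.get_obs(): the state, without advancing time (a new reading comes with each control period).
- imaging.grab_frame(name): name is "scene" or "top" or "wrist"; returns the picture (400x640x3 uint8, red, green, blue); there is no depth.
- imaging.camera_model(name): a dict with "fov_y" (degrees; the focal length in pixels is half the picture's height over the tangent of half this angle, whatever the lens; pixels are square), "cx", "cy" (the principal point, pixels), "dist_coeffs" ([k1, k2, p1, p2, k3] as OpenCV has them; the pictures are not rectified), "R" (3x3) and "t" (3): a world point X has camera coordinates R X + t. Camera axes: x right, y down, z forward; pixel columns grow to the right and rows downward; lengths in mm; the calibration is good to about 2 mm. A picture is of the moment at which its call begins: read the wrist's pose just before it. camera_model takes no time and is no camera call; for the wrist camera it gives the pose at the moment of the call.
- ticket.finish_job(): hands the job in; it is judged then, once.
The state is a dict: "time": time; "joint_pos": joint angles; "qd": joint speeds; "effort": joint torques, N m; "ee_pos": TCP position; "orientation": TCP orientation; "contact_force": force on the tool from outside, world axes, zero at the start; "torque": the same for the moment, N m; "width": finger opening in mm; "grasp_force": force on a finger pad.
Only numpy, scipy, OpenCV 4.12 (cv2) and the standard library are available. Lean on these libraries where they do the work, as an engineer would, in place of code of your own. Each camera call takes 0.05 s, during which the arm holds its last target. There are 200 camera calls.

TASK

For every blue-lidded tub on the counter (one or two): push all four white tabs around its lid fully home and stand the tub upright inside a black pot of its own. Close both pots, also one left empty, with the black domed covers, each set down on the rim and twisted clockwise until it stops with its red bar in line with the pot's side handles. When all is shut, press the bell's plunger down to its stop and let it go; leave the spice jar, steel bowl and pepper mill where they are.

Things in the scene. Friction and masses are not known exactly. Their poses are not given: they have to be found in the camera images.
- tub_a: loose food tub (inner shell), 0.3 kg: greyish clear body 84 mm across, 40 mm high; blue lid 92 mm across, top face 47 mm above the underside; blue round knob 26 mm across on the lid's centre, from 47 to 77 mm. Four white press tabs near the lid's edge stand proud until pushed in. Origin: centre of its underside, z up. May be absent
- tub_a_tab1 (a joint): white press tab 1 of tub_a, 22 x 15 mm, centre 36 mm from the tub's axis at 45 degrees anticlockwise from the tub's own x. 0 = fully up (top 53.5 mm above the tub's underside), 0.005 m = pushed home (48.5 mm). Takes about 4 N and stays where it is pushed
- tub_a_tab2 (a joint): white press tab 2 of tub_a, 22 x 15 mm, centre 36 mm from the tub's axis at 135 degrees anticlockwise from the tub's own x. 0 = fully up (top 53.5 mm above the tub's underside), 0.005 m = pushed home (48.5 mm). Takes about 4 N and stays where it is pushed
- tub_a_tab3 (a joint): white press tab 3 of tub_a, 22 x 15 mm, centre 36 mm from the tub's axis at 225 degrees anticlockwise from the tub's own x. 0 = fully up (top 53.5 mm above the tub's underside), 0.005 m = pushed home (48.5 mm). Takes about 4 N and stays where it is pushed
- tub_a_tab4 (a joint): white press tab 4 of tub_a, 22 x 15 mm, centre 36 mm from the tub's axis at 315 degrees anticlockwise from the tub's own x. 0 = fully up (top 53.5 mm above the tub's underside), 0.005 m = pushed home (48.5 mm). Takes about 4 N and stays where it is pushed
- tub_b: loose food tub (inner shell), 0.3 kg: greyish clear body 84 mm across, 40 mm high; blue lid 92 mm across, top face 47 mm above the underside; blue round knob 26 mm across on the lid's centre, from 47 to 77 mm. Four white press tabs near the lid's edge stand proud until pushed in. Origin: centre of its underside, z up. May be absent
- tub_b_tab1 (a joint): white press tab 1 of tub_b, 22 x 15 mm, centre 36 mm from the tub's axis at 45 degrees anticlockwise from the tub's own x. 0 = fully up (top 53.5 mm above the tub's underside), 0.005 m = pushed home (48.5 mm). Takes about 4 N and stays where it is pushed
- tub_b_tab2 (a joint): white press tab 2 of tub_b, 22 x 15 mm, centre 36 mm from the tub's axis at 135 degrees anticlockwise from the tub's own x. 0 = fully up (top 53.5 mm above the tub's underside), 0.005 m = pushed home (48.5 mm). Takes about 4 N and stays where it is pushed
- tub_b_tab3 (a joint): white press tab 3 of tub_b, 22 x 15 mm, centre 36 mm from the tub's axis at 225 degrees anticlockwise from the tub's own x. 0 = fully up (top 53.5 mm above the tub's underside), 0.005 m = pushed home (48.5 mm). Takes about 4 N and stays where it is pushed
- tub_b_tab4 (a joint): white press tab 4 of tub_b, 22 x 15 mm, centre 36 mm from the tub's axis at 315 degrees anticlockwise from the tub's own x. 0 = fully up (top 53.5 mm above the tub's underside), 0.005 m = pushed home (48.5 mm). Takes about 4 N and stays where it is pushed
- cover_a: loose black domed pot cover (upper outer shell), 0.3 kg, 144 mm across, hollow. Origin: centre of the skirt's lower edge, z up. Dome top at 70 mm. Inside the skirt two 24 mm wide teeth at +-y (5 to 11.5 mm up) go under the pot's lugs. Seated on a pot its origin is 22 mm above the pot's; with teeth on top of the lugs it sits 15 mm too high
- cover_a_bar (a point): middle of the cover's red upright grip bar, 87 mm above the cover's origin: 70 mm long along the cover's own x, 16 mm thick, from 69 to 105 mm above the origin
- cover_b: loose black domed pot cover (upper outer shell), 0.3 kg, 144 mm across, hollow. Origin: centre of the skirt's lower edge, z up. Dome top at 70 mm. Inside the skirt two 24 mm wide teeth at +-y (5 to 11.5 mm up) go under the pot's lugs. Seated on a pot its origin is 22 mm above the pot's; with teeth on top of the lugs it sits 15 mm too high
- cover_b_bar (a point): middle of the cover's red upright grip bar, 87 mm above the cover's origin: 70 mm long along the cover's own x, 16 mm thick, from 69 to 105 mm above the origin
- pot_a: black pot (lower outer shell) fixed to the counter: 114 mm outside, 104 mm inside, rim 48 mm high, inner floor 5 mm above the origin (centre of underside). Two side handles at its own +-x, reaching 85 mm from the axis, up to 19 mm high. Two 26 mm wide steel lugs at its +-y, 36 to 42 mm up, out to 65 mm from the axis
- pot_a_rim (a point): centre of the pot's rim, 48 mm above its origin. A cover goes down freely with its bar turned 55 degrees (45 to 75) anticlockwise, seen from above, from the line of the side handles; turned clockwise from there it stops, locked, with the bar in line with the handles. A half turn makes no difference
- pot_b: black pot (lower outer shell) fixed to the counter: 114 mm outside, 104 mm inside, rim 48 mm high, inner floor 5 mm above the origin (centre of underside). Two side handles at its own +-x, reaching 85 mm from the axis, up to 19 mm high. Two 26 mm wide steel lugs at its +-y, 36 to 42 mm up, out to 65 mm from the axis
- pot_b_rim (a point): centre of the pot's rim, 48 mm above its origin. A cover goes down freely with its bar turned 55 degrees (45 to 75) anticlockwise, seen from above, from the line of the side handles; turned clockwise from there it stops, locked, with the bar in line with the handles. A half turn makes no difference
- bell_top (a point): top centre of the bell's steel plunger (20 mm across), about 60 mm above the counter at rest; brass desk bell 84 mm across, fixed to the counter
- bell_plunger (a joint): travel of the bell's plunger: 0 = up, 0.008 m = down on its stop; springs back, 4 N at the stop
- spice_jar: bystander: amber spice jar with steel cap, 60 mm across, 95 mm high, origin at the underside
- steel_bowl: bystander: empty steel bowl, 100 mm across, 55 mm high, origin at the underside
- pepper_mill: bystander: dark wooden pepper mill, 58 mm across, 155 mm high, origin at the underside
There are look-alikes about, which are no part of the job. What is shaped like the tub_a but pink is not meant. Leave any yellow look-alike of the cover_a alone.

How it is judged:
By the outcome, as a careful person would: the job done as asked, in the order asked, and still so for the second after the job is handed in, with the robot touching nothing.
Of tub_a, tub_b only 1 to 2 are there at a start; the rules pass over those that are not, and their reading is None.
At some moment in a run one of tub_a, tub_b, cover_a, cover_b may be knocked a few centimetres aside while the robot is not near it.
Once in a run the grip may slacken for a moment while it holds something.
It also fails if it takes over 210 s, if anything falls off the work surface, if the arm or the gripper's body presses on something with over 40 N, if the wrist force passes 120 N, or if a joint passes its speed limit or range.

## Working session

There is one attempt and no reset: what is moved stays moved. The work goes in short steps, Python scripts to look and compute and a shell command to move; the robot and the scene stay as the last step left them, time stands still between calls to the robot, and variables do not carry over. Pictures are saved under pics/ and viewed, at most 14 in all, crops included, and the job is handed in when it is done.

```bash
mkdir -p pics; cat > h.py <<'E'
import numpy as np, cv2
from station import readout, imaging, ticket
from scipy.spatial.transform import Rotation as Ro
def cam(n):
    m=imaging.camera_model(n); f=200/np.tan(np.radians(m['fov_y'])/2)
    K=np.array([[f,0,m['cx']],[0,f,m['cy']],[0,0,1]]); return K,np.array(m['dist_coeffs'],float),np.array(m['R']),np.array(m['t'],float)
def ray(c,px,z):
    K,d,R,t=c; u=cv2.undistortPoints(np.array(px,float).reshape(-1,1,2),K,d).reshape(-1,2)
    D=np.c_[u,np.ones(len(u))]@R; o=-R.T@t
    return o+D*((z-o[2])/D[:,2])[:,None]
def proj(c,X):
    K,d,R,t=c; return cv2.projectPoints(np.array(X,float).reshape(-1,1,3),cv2.Rodrigues(R)[0],t,K,d)[0].reshape(-1,2)
def shot(n,name=None):
    c=cam(n); im=imaging.grab_frame(n)
    if name: cv2.imwrite('pics/'+name,cv2.cvtColor(im,cv2.COLOR_RGB2BGR))
    return c,im
def blobs(im,lo,hi,amin=30):
    h=cv2.cvtColor(im,cv2.COLOR_RGB2HSV); m=cv2.inRange(h,np.array(lo),np.array(hi))
    cs=cv2.findContours(m,cv2.RETR_EXTERNAL,cv2.CHAIN_APPROX_NONE)[0]
    return sorted([k for k in cs if cv2.contourArea(k)>amin],key=cv2.contourArea,reverse=True)
E
python3 - <<'E'
from h import *
for n in('top','scene','wrist'):
    c,im=shot(n,n+'0.png'); print(n,(-c[2].T@c[3]).round(),c[1],c[0][0,0])
o=readout.get_obs();print(o)
E
```

```text
top [ 296. -103. 1151.] [-0.08862476  0.          0.          0.          0.        ] 420.8673650770866
scene [1243.   74.  851.] [-0.0079098  0.         0.         0.         0.       ] 430.6013487644896
wrist [146. 638. 373.] [-0.03261416  0.          0.          0.          0.        ] 282.2448690072373
{'time': 0.15, 'joint_pos': array([-1.20588266,  0.32164915, -0.07005432,  1.45143485,  0.02258434,
        1.37083591, -0.05688201]), 'qd': array([ 0.00041031, -0.00330347,  0.00031147, -0.00407176,  0.00130324,
        0.00133803, -0.00093598]), 'effort': array([-2.36328442e-04, -4.94097233e+01, -3.83199546e-01, -3.14684129e+01,
        1.28943549e-02,  8.32875667e-03, -2.98211478e-05]), 'ee_pos': array([223.28667018, 609.97906726, 230.45672939]), 'orientation': array([-5.48185545e-01, -3.09320689e+00,  2.40359679e-03]), 'contact_force': array([0.16320762, 0.43119198, 0.32765309]), 'torque': array([-0.01725927,  0.04616683, -0.05603882]), 'grasp_force': 0.0, 'width': 85.19394959324885}
```

View pics/top0.png

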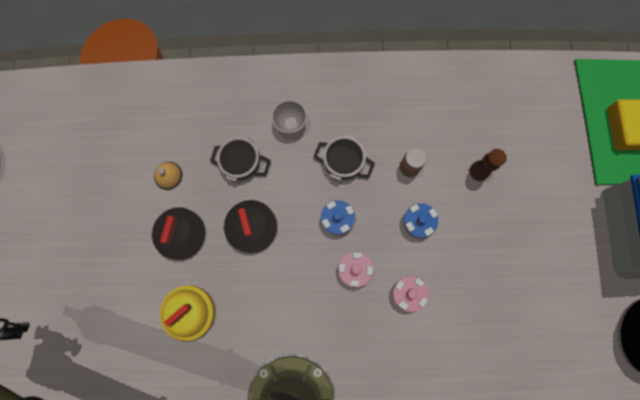

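View pics/scene0.png

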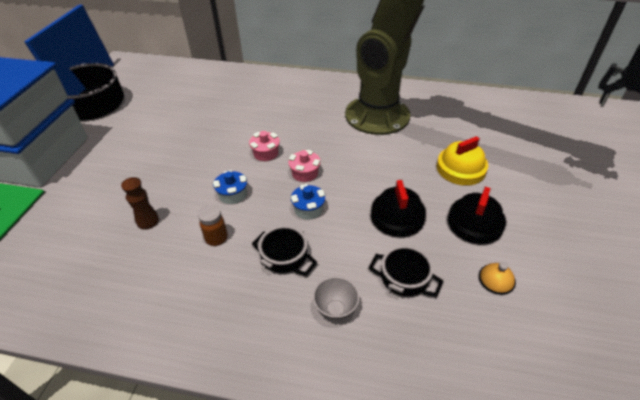

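Candidates, as pixels in the top view. Blue tubs are at (338,218) and (421,221), and the pink look-alikes at (356,270) and (411,294). Black covers are at (178,233) and (250,227), and the yellow look-alike at (187,313). Pots are at (239,159) and (344,157), and the black pot at the far right edge is a distractor. The bell is at (167,175). I choose the two blue tubs and the two black covers.

```bash
python3 - <<'E'
from h import *
im=cv2.cvtColor(cv2.imread('pics/top0.png'),cv2.COLOR_BGR2RGB); c=cam('top')
cv2.imwrite('pics/crop0.png',cv2.resize(cv2.cvtColor(im[90:270,140:520],cv2.COLOR_RGB2BGR),None,fx=2.1,fy=2.1,interpolation=cv2.INTER_CUBIC))
for nm,lo,hi,z in(('blue',(100,120,60),(125,255,255),47),('red',(0,170,80),(6,255,255),105),('red2',(174,170,80),(180,255,255),105),('bell',(10,120,90),(25,255,255),30)):
    for k in blobs(im,lo,hi,25):
        (x,y),(w,h),a=cv2.minAreaRect(k); 
        if not(90<y<340 and 140<x<520):continue
        print(nm,np.round([x,y,w,h,a],1),cv2.contourArea(k),ray(c,[[x,y]],z)[0].round(1))
hsv=cv2.cvtColor(im,cv2.COLOR_RGB2HSV)
m=(hsv[...,2]<70).astype(np.uint8)
n,l,s,ce=cv2.connectedComponentsWithStats(m)
for i in range(1,n):
    if s[i,4]>60 and 140<ce[i,0]<520 and 90<ce[i,1]<300: print('dark',s[i],ce[i].round(1),ray(c,[ce[i]],40)[0].round())
E
```

```text
blue [420.9 220.5  31.   29.7  59.7] 527.0 [ 454.9 -354.3   47. ]
blue [337.6 217.2  30.   30.   61.4] 510.0 [ 469.5 -134.    47. ]
red [166.5 229.1   6.1  27.2  16.7] 135.0 [440.1 304.  105. ]
red [244.  221.3  26.7   6.3  74.5] 133.0 [455.9 104.  105. ]
red [176.7 314.8   5.4  27.1  48. ] 121.5 [226.9 269.9 105. ]
bell [187. 313.  54.  54.  90.] 2305.5 [226.4 269.   30. ]
bell [167. 175.  24.  24.  90.] 393.5 [603.3 339.2  30. ]
dark [327 139  35  34 931] [344.  155.8] [ 641. -157.   40.]
dark [220 141  35  33 919] [237.2 156.8] [647. 138.  40.]
dark [314 143  12  21  73] [319.  152.2] [653. -89.  40.]
dark [469 154  30  28 449] [482.3 168.5] [ 595. -537.   40.]
dark [237 156  33  25 192] [256.5 170.1] [607.  84.  40.]
dark [342 159  32  21 127] [361.4 172.2] [ 593. -203.   40.]
dark [400 161  19  16 129] [407.2 170.7] [ 594. -328.   40.]
dark [ 224  201   53   52 1918] [250.8 227.1] [450.  99.  40.]
dark [ 152  208   53   52 1850] [180.  234.3] [434. 291.  40.]
```

View pics/crop0.png

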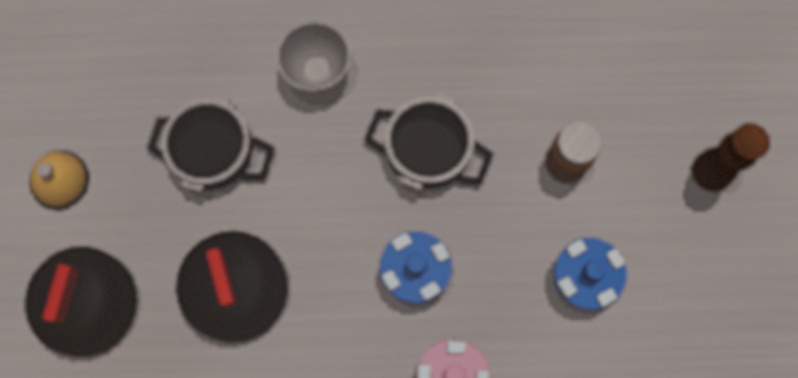

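View pics/wrist0.png

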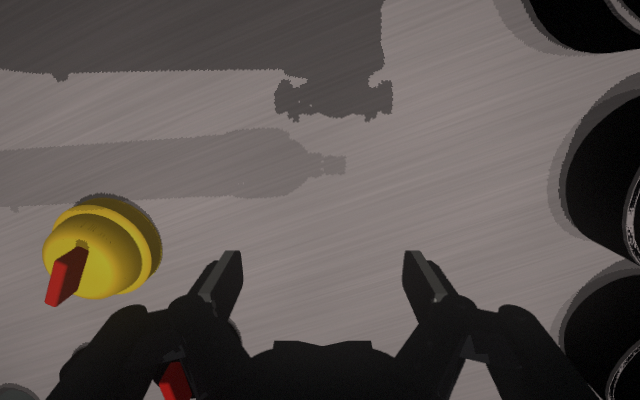

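The crop confirms two blue tubs at crop (415,267) and (590,273), two black covers with red bars, and pots whose handles run slightly diagonally. The wrist view shows the yellow cover at (100,250), and the camera looks towards the robot side of the tool.

```bash
cat >> h.py <<'E'
def go(x,y,z,yaw,base=None):
    """shift (m, tool axes) and turn (deg) from the present pose (or base=(x,y,z,yaw)) ; yaw = world angle of tool y mod 180"""
    o=readout.get_obs(); R=Ro.from_rotvec(o['orientation']); p=np.array(o['ee_pos'])
    Rm=R.as_matrix(); cur=np.degrees(np.arctan2(Rm[1,1],Rm[0,1]))
    yaw=cur+(yaw-cur+90)%180-90; a=np.radians(yaw)
    yd=np.array([np.cos(a),np.sin(a),0]); zd=np.array([0,0,-1.]); D=np.c_[np.cross(yd,zd),yd,zd]
    print('cur',p.round(1),round(cur,1),'-> shift',(Rm.T@(np.array([x,y,z])-p)/1000).round(4),'turn',np.degrees((R.inv()*Ro.from_matrix(D)).as_rotvec()).round(1))
E
python3 - <<'E'
from h import *
go(620,140,250,90)
R=cam('wrist')[2]; print(R.round(2)); print(Ro.from_rotvec(readout.get_obs()['orientation']).as_matrix().round(3))
E
```

```text
cur [223.3 610.  230.5] 69.9 -> shift [-0.5341 -0.3051 -0.019 ] turn [ -0.1  -0.  -20.1]
[[ 0.34  0.94 -0.  ]
 [ 0.89 -0.32  0.32]
 [ 0.3  -0.11 -0.95]]
[[-0.939  0.344 -0.   ]
 [ 0.344  0.939 -0.001]
 [-0.    -0.002 -1.   ]]
```

```bash
python3 -m inch '[[-0.534,-0.305,-0.02,0,0,-20,-1],[-0.534,-0.305,-0.02,0,0,-20,-1],[-0.534,-0.305,-0.02,0,0,-20,-1],[-0.534,-0.305,-0.02,0,0,-20,-1],[-0.534,-0.305,-0.02,0,0,-20,-1],[-0.534,-0.305,-0.02,0,0,-20,-1],[-0.534,-0.305,-0.02,0,0,-20,-1],[-0.534,-0.305,-0.02,0,0,-20,-1],[-0.534,-0.305,-0.02,0,0,-20,-1],[-0.534,-0.305,-0.02,0,0,-20,-1],[-0.534,-0.305,-0.02,0,0,-20,-1],[-0.534,-0.305,-0.02,0,0,-20,-1]]'
python3 - <<'E'
from h import *
c,im=shot('wrist','w1.png'); go(620,140,250,90)
E
```

```text
time: 1.65
ee_pos: [619.6, 141.1, 250.8]
orientation: [-0.002, -3.14, -0.001]
contact_force: [0.1, 0.4, 0.0]
width: 85.4
grasp_force: 0.0
cur [619.3 142.  250.9] 90.0 -> shift [-0.0007 -0.002   0.0009] turn [ 0.  -0.1  0. ]
```

View pics/w1.png

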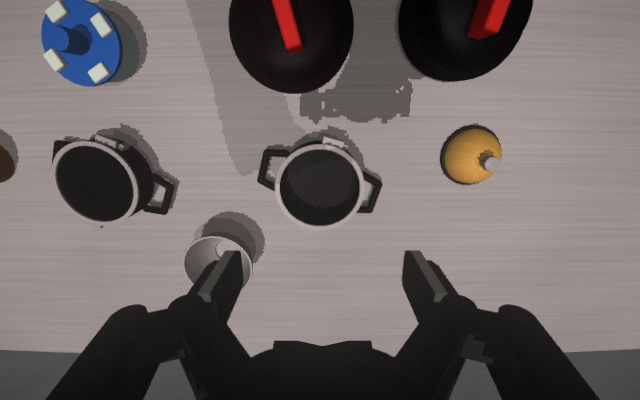

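The view shows the left pot at (320,187) with handles at (268,168) and (372,193), and the right pot at (98,180). The bell plunger is at (490,163), and one tub is at (80,40).

```bash
cat > pots.py <<'E'
from h import *
def pots(c,im,seeds):
    hsv=cv2.cvtColor(im,cv2.COLOR_RGB2HSV); V=hsv[...,2]
    yy,xx=np.mgrid[0:400,0:640]; P=np.c_[xx.ravel(),yy.ravel()]
    for s in seeds:
        # rim: bright ring pixels near r~55 at z=48
        W=ray(c,P,48)[:,:2]; ctr=np.array(s,float)
        for it in range(6):
            r=np.hypot(*(W-ctr).T); t=20 if it<2 else 9
            k=(np.abs(r-54.5)<t)&(V.ravel()>110)
            # inner edge: transitions dark->bright
            D=W[(r<54+t)&(V.ravel()<60)&(r<70)]
            hull=cv2.convexHull(W[k].astype(np.float32)).reshape(-1,2) if 0 else None
            # radial edge search
            pts=[]
            for a in np.radians(np.arange(0,360,4)):
                rr=np.arange(30,66,.5); L=proj(c,np.c_[ctr[0]+rr*np.cos(a),ctr[1]+rr*np.sin(a),0*rr+48])
                v=cv2.remap(V,L[:,0].astype(np.float32)[None],L[:,1].astype(np.float32)[None],1)[0].astype(float)
                g=v[4:]-v[:-4]; i=np.argmax(g[(20 if it>1 else 0):])+(20 if it>1 else 0)
                if g[i]>40: pts.append(ctr+rr[i+2]*np.array([np.cos(a),np.sin(a)]))
            pts=np.array(pts)
            A=np.c_[2*pts,np.ones(len(pts))]; sol=np.linalg.lstsq(A,(pts**2).sum(1),rcond=None)[0]
            q=np.abs(np.hypot(*(pts-sol[:2]).T)-np.median(np.hypot(*(pts-sol[:2]).T)))<3
            sol=np.linalg.lstsq(A[q],(pts[q]**2).sum(1),rcond=None)[0]; ctr=sol[:2]
        R=np.sqrt(sol[2]+ctr@ctr)
        W=ray(c,P,16)[:,:2]-ctr; r=np.hypot(*W.T); ph=np.degrees(np.arctan2(W[:,1],W[:,0]))
        k=(r>72)&(r<86)&(V.ravel()<45)
        h=ph[k]; h=h[(np.abs((h-90+70+90)%180-90)<45)] # handles near world angle ~70 (mod 180)
        m=np.degrees(np.angle(np.exp(2j*np.radians(h)).mean()))/2
        e=[round(float(np.median(h[s_])),1) for s_ in(h>0,h<0)]
        print('pot',ctr.round(1),'r',R.round(1),'n',q.sum(),'handle',m.round(1),e,len(h))
E
python3 - <<'E'
from pots import *
im=cv2.cvtColor(cv2.imread('pics/w1.png'),cv2.COLOR_BGR2RGB); c=cam('wrist')
s=[ray(c,[p],48)[0,:2] for p in((320,187),(96,180))]; print(np.round(s))
for p in ((268,168),(372,193)): print(ray(c,[p],16)[0].round())
for p in ((160,190),(62,150)): print(ray(c,[p],16)[0].round())
print('lug',ray(c,[(345,142),(115,143)],42).round())
pots(c,im,s)
print('bell',ray(c,[(490,163)],60).round(), )
E
```

```text
[[ 642.  138.]
 [ 632. -152.]]
[624.  67.  16.]
[660. 211.  16.]
[656. -89.  16.]
[ 598. -218.   16.]
lug [[ 586.  169.   42.]
 [ 586. -120.   42.]]
pot [644.4 137.3] r 51.2 n 90 handle 59.4 [59.7, -121.1] 159
pot [ 638.8 -156.8] r 51.4 n 86 handle 54.6 [55.1, -127.0] 211
bell [[608. 345.  60.]]
```

```bash
sed -i 's/(h-90+70+90)%180-90)<45/(h-75+90)%180-90)<25/; s/hull=.*/pass/' pots.py
python3 - <<'E'
from pots import *
c=cam('wrist'); 
im=cv2.cvtColor(cv2.imread('pics/w1.png'),cv2.COLOR_BGR2RGB); pots(c,im,[(644,137),(639,-157)])
im=cv2.cvtColor(cv2.imread('pics/top0.png'),cv2.COLOR_BGR2RGB); pots(cam('top'),im,[(644,137),(639,-157)])
im=cv2.cvtColor(cv2.imread('pics/w1.png'),cv2.COLOR_BGR2RGB)
b=cv2.resize(im[115:225,40:200],None,fx=4,fy=4)
cv2.imwrite('pics/c1.png',cv2.cvtColor(b,cv2.COLOR_RGB2BGR))
go(550,-150,190,90)
E
```

```text
pot [644.4 137.3] r 51.2 n 90 handle 73.8 [75.2, -107.7] 533
pot [ 638.8 -156.9] r 51.4 n 86 handle 72.1 [69.8, -101.1] 441Traceback (most recent call last):
  File "<stdin>", line 4, in <module>
  File "pots.py", line 22, in pots
    A=np.c_[2*pts,np.ones(len(pts))]; sol=np.linalg.lstsq(A,(pts**2).sum(1),rcond=None)[0]
                                                            ~~~~~~~~~~~~^^^
    return umr_sum(a, axis, dtype, out, keepdims, initial, where)
numpy.exceptions.AxisError: axis 1 is out of bounds for array of dimension 1
```

```bash
python3 -m inch '[[0.06,-0.06,0.01,0,0,0,-1],[0.06,-0.12,0.02,0,0,0,-1],[0.06,-0.18,0.02,0,0,0,-1],[0.06,-0.24,0.02,0,0,0,-1],[0.06,-0.29,0.02,0,0,0,-1],[0.06,-0.29,0.02,0,0,0,-1],[0.06,-0.29,0.02,0,0,0,-1],[0.06,-0.29,0.02,0,0,0,-1]]'
cat > tub.py <<'E'
from h import *
def tubs(c,im,amin=400):
    for k in blobs(im,(100,120,50),(125,255,255),amin):
        x,y,w,h=cv2.boundingRect(k)
        if x<=1 or y<=1 or x+w>=639 or y+h>=399: print('cut',x,y,w,h); continue
        hull=cv2.convexHull(k); m=np.zeros(im.shape[:2],np.uint8); cv2.drawContours(m,[hull],-1,255,-1)
        hp=ray(c,hull.reshape(-1,2),47)[:,:2]; (cx,cy),r=cv2.minEnclosingCircle(hp.astype(np.float32))
        hs=cv2.cvtColor(im,cv2.COLOR_RGB2HSV); w=((hs[...,1]<90)&(hs[...,2]>110)&(m>0)).astype(np.uint8)
        n,l,s,ce=cv2.connectedComponentsWithStats(w)
        t=ray(c,[ce[i] for i in range(1,n) if s[i,4]>12],53)[:,:2]; cc=t.mean(0); v=t-cc
        a=np.degrees(np.arctan2(v[:,1],v[:,0]))
        a4=np.degrees(np.angle(np.exp(4j*np.radians(a)).mean()))/4
        print('tub disc',np.round([cx,cy,r],1),'tabs',len(t),cc.round(1),'radii',np.hypot(*v.T).round(1),'tab angle mod90',round(a4%90,1))
E
python3 - <<'E'
from pots import *; from tub import *
c,im=shot('wrist','w2.png'); tubs(c,im); go(560,-150,230,90)
try: pots(c,im,[(639,-157)])
except Exception as e: print(e)
E
```

```text
time: 2.7
ee_pos: [560.0, -146.5, 231.2]
orientation: [0.004, -3.142, -0.002]
contact_force: [-0.2, 0.7, -0.0]
width: 85.4
grasp_force: 0.0
tub disc [ 457.2 -354.1   46. ] tabs 4 [ 457.8 -353.8] radii [34.7 35.3 34.8 35.5] tab angle mod90 28.4
tub disc [ 471.5 -134.5   45.2] tabs 4 [ 471.6 -134.1] radii [35.7 35.6 35.4 35.6] tab angle mod90 28.4
cur [ 560.  -146.8  231.3] 90.1 -> shift [-0.     -0.0032  0.0012] turn [0.  0.  0.1]
pot [ 638.5 -157.2] r 51.2 n 90 handle 68.3 [68.9, -112.4] 407
```

View pics/w2.png

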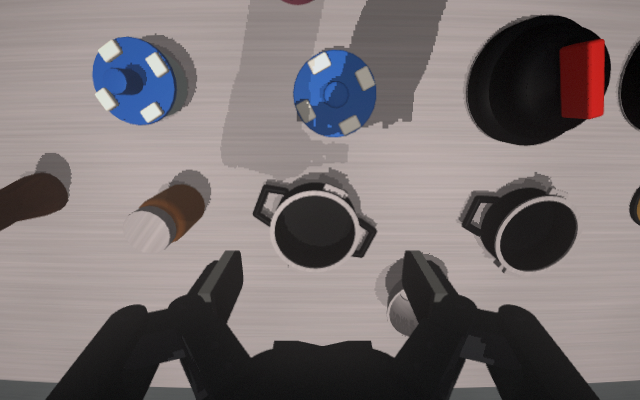

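The wrist view shows the tubs at (335,93) and (135,80), the right pot at (315,228), and its handles at (265,203) and (367,238). Next I press opposite tab pairs with the fingers straddling the knob.

```bash
python3 - <<'E'
from h import *
go(471.5,-134.3,90,118.4)
E
```

```text
cur [ 560.  -146.8  231.3] 90.1 -> shift [0.0885 0.0126 0.1413] turn [  0.    0.  -28.3]
```

```bash
python3 -m inch '[[0.03,0.004,0,0,0,-10,-0.46],[0.06,0.008,0,0,0,-20,-0.46],[0.0885,0.0126,0.05,0,0,-28.3,-0.46],[0.0885,0.0126,0.10,0,0,-28.3,-0.46],[0.0885,0.0126,0.1413,0,0,-28.3,-0.46],[0.0885,0.0126,0.1413,0,0,-28.3,-0.46],[0.0885,0.0126,0.1413,0,0,-28.3,-0.46]]'
python3 -m inch '[[0,0,0.01,0,0,0,-0.46],[0,0,0.02,0,0,0,-0.46],[0,0,0.03,0,0,0,-0.46],[0,0,0.036,0,0,0,-0.46],[0,0,0.038,0,0,0,-0.46],[0,0,0.038,0,0,0,-0.46]]'
python3 -m inch '[[0,0,0.002,0,0,0,-0.46],[0,0,0.004,0,0,0,-0.46],[0,0,0.004,0,0,0,-0.46]]'
python3 - <<'E'
from h import *
go(471.5,-134.3,40,118.4)
E
```

```text
time: 3.62
ee_pos: [472.5, -136.2, 91.6]
orientation: [-0.767, 3.044, -0.001]
contact_force: [-0.3, 0.1, 0.4]
width: 62.3
grasp_force: 0.0
time: 4.38
ee_pos: [471.1, -136.7, 52.0]
orientation: [0.765, -3.047, -0.0]
contact_force: [0.7, -0.0, 0.6]
width: 62.1
grasp_force: 0.0
time: 4.75
ee_pos: [471.0, -136.6, 47.9]
orientation: [0.765, -3.047, -0.0]
contact_force: [-0.1, -0.1, 0.5]
width: 62.3
grasp_force: 0.0
cur [ 471.  -136.6   47.9] 118.2 -> shift [-0.0015  0.0018  0.0079] turn [ 0.  -0.  -0.2]
```

```bash
for i in 1 2 3; do python3 -m inch '[[-0.0005,0.0006,0.001,0,0,0,-0.46],[-0.0005,0.0006,0.002,0,0,0,-0.46],[-0.0005,0.0006,0.002,0,0,0,-0.46]]' | egrep 'ee_pos|force'; done
```

```text
ee_pos: [471.3, -136.5, 46.5]
contact_force: [-2.8, -1.1, 4.5]
grasp_force: 2.6
ee_pos: [471.3, -136.4, 44.7]
contact_force: [-3.3, -3.2, 6.7]
grasp_force: 3.4
ee_pos: [471.5, -136.2, 42.9]
contact_force: [-4.4, -4.1, 9.1]
grasp_force: 4.1
```

```bash
for i in 1 2 3; do python3 -m inch '[[0,0,0.0005,0,0,0,-0.46],[0,0,0.001,0,0,0,-0.46],[0,0,0.001,0,0,0,-0.46]]' | egrep 'ee_pos|force'; done
```

```text
ee_pos: [471.5, -136.2, 42.8]
contact_force: [-6.7, -3.7, 15.4]
grasp_force: 8.1
ee_pos: [471.6, -136.2, 42.8]
contact_force: [-10.2, -2.6, 23.7]
grasp_force: 12.1
ee_pos: [471.6, -136.2, 42.7]
contact_force: [-12.9, -1.6, 31.1]
grasp_force: 16.2
```

```bash
python3 -m inch '[[0,0,-0.02,0,0,0,-0.46],[0,0,-0.02,0,0,10,-0.46],[0,0,-0.02,0,0,20,-0.46],[0,0,-0.02,0,0,30,-0.46],[0,0,-0.02,0,0,40,-0.46],[0,0,-0.02,0,0,50,-0.46],[0,0,-0.02,0,0,60,-0.46],[0,0,-0.02,0,0,70,-0.46],[0,0,-0.02,0,0,80,-0.46],[0,0,-0.02,0,0,90,-0.46],[0,0,-0.02,0,0,90,-0.46],[0,0,-0.02,0,0,90,-0.46]]' 
python3 - <<'E'
from tub import *
go(471.5,-134.3,48,28.4)
c,im=shot('wrist','w3.png'); tubs(c,im)
E
```

```text
time: 8.5
ee_pos: [471.6, -134.1, 58.9]
orientation: [1.609, 2.698, 0.0]
contact_force: [-0.1, 0.1, 0.0]
width: 62.1
grasp_force: 0.0
cur [ 471.6 -134.1   58.9] 28.4 -> shift [-0.0001 -0.0002  0.0109] turn [ 0. -0. -0.]
tub disc [ 471.2 -133.1   45.7] tabs 4 [ 470.1 -131. ] radii [34.8 34.  34.1 36. ] tab angle mod90 28.6
```

```bash
python3 -m inch '[[0,0,0.004,0,0,0,-0.46],[0,0,0.008,0,0,0,-0.46],[0,0,0.011,0,0,0,-0.46],[0,0,0.013,0,0,0,-0.46],[0,0,0.0145,0,0,0,-0.46],[0,0,0.016,0,0,0,-0.46],[0,0,0.016,0,0,0,-0.46]]' | egrep 'ee_pos|force'
for i in 1 2 3 ; do python3 -m inch '[[0,0,0.0007,0,0,0,-0.46],[0,0,0.0014,0,0,0,-0.46],[0,0,0.0014,0,0,0,-0.46]]' | egrep 'ee_pos|force'; done
```

```text
ee_pos: [471.4, -134.3, 43.5]
contact_force: [-3.3, 0.6, 6.2]
grasp_force: 3.1
ee_pos: [471.4, -134.3, 42.9]
contact_force: [-5.6, 0.7, 12.9]
grasp_force: 6.6
ee_pos: [471.5, -134.3, 42.8]
contact_force: [-9.9, 2.0, 24.3]
grasp_force: 12.6
ee_pos: [471.5, -134.4, 42.7]
contact_force: [-13.8, 3.3, 36.7]
grasp_force: 18.6
```

```bash
python3 -m inch '[[0,0,-0.011,0,0,0,-0.46],[0,0,-0.011,0,0,0,0.2],[0,0,-0.011,0,0,0,0.6],[0,0,-0.011,0,0,0,1],[0,0,-0.011,0,0,0,1],[0,0,-0.011,0,0,0,1],[0,0,-0.011,0,0,0,1],[0,0,-0.011,0,0,0,1]]' 60 
python3 -m inch '[[0,0,-0.01,0,0,0,1],[0,0,-0.03,0,0,0,1],[0,0,-0.05,0,0,0,1],[0,0,-0.07,0,0,0,1],[0,0,-0.07,0,0,0,1]]'
python3 - <<'E'
from tub import *
go(638.6,-157,120,28.4)
c,im=shot('wrist','w4.png'); 
E
```

```text
time: 11.55
ee_pos: [471.3, -134.3, 49.5]
orientation: [-1.613, -2.695, 0.0]
contact_force: [0.1, 0.5, -2.2]
width: 24.0
grasp_force: 58.9
time: 12.18
ee_pos: [472.6, -134.7, 121.4]
orientation: [1.612, 2.693, 0.003]
contact_force: [-0.0, 0.2, -2.4]
width: 24.1
grasp_force: 59.4
cur [ 472.6 -134.7  121.4] 28.2 -> shift [-0.098   0.1357  0.002 ] turn [ 0.2  0.1 -0.2]
```

View pics/w4.png

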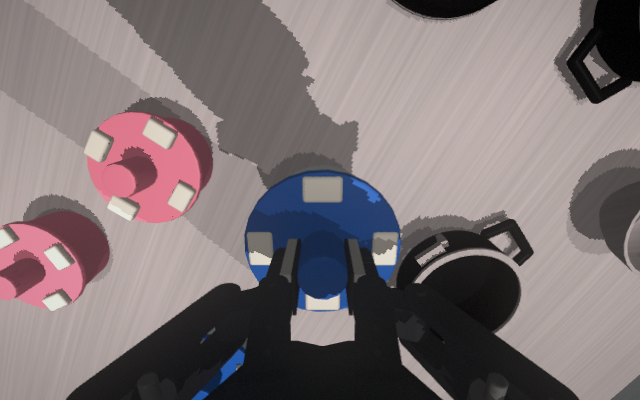

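The tub is in the jaws by its knob, centred at (322,240).

```bash
python3 -m inch '[[-0.015,0.02,-0.004,0,0,0,1],[-0.035,0.05,-0.004,0,0,0,1],[-0.06,0.085,-0.004,0,0,0,1],[-0.085,0.117,-0.004,0,0,0,1],[-0.098,0.1357,-0.004,0,0,0,1],[-0.098,0.1357,-0.004,0,0,0,1],[-0.098,0.1357,-0.004,0,0,0,1]]'
python3 - <<'E'
from h import *
go(638.6,-157,62,28.4)
E
```

```text
time: 13.1
ee_pos: [635.9, -156.6, 122.4]
orientation: [-1.612, -2.693, 0.002]
contact_force: [-0.2, -1.1, -2.3]
width: 24.4
grasp_force: 59.5
cur [ 635.9 -156.6  122.4] 28.2 -> shift [-0.0017  0.0023  0.0604] turn [-0.1 -0.1 -0.2]
```

```bash
python3 -m inch '[[0,0.001,0.005,0,0,0,1],[-0.0005,0.001,0.01,0,0,0,1],[-0.0005,0.001,0.015,0,0,0,1],[-0.0005,0.001,0.015,0,0,0,1]]'
python3 - <<'E'
from h import *
go(638.6,-157,56,28.4)
E
```

```text
time: 13.6
ee_pos: [638.1, -156.3, 108.2]
orientation: [-1.613, -2.695, 0.0]
contact_force: [-0.4, -1.2, -3.4]
width: 24.7
grasp_force: 59.5
cur [ 638.1 -156.3  108.2] 28.2 -> shift [-0.0009  0.0002  0.0522] turn [-0.  -0.  -0.2]
```

```bash
python3 -m inch '[[-0.0009,0,0.012,0,0,0,1],[-0.0009,0,0.024,0,0,0,1],[-0.0009,0,0.036,0,0,0,1],[-0.0009,0,0.044,0,0,0,1],[-0.0009,0,0.048,0,0,0,1],[-0.0009,0,0.05,0,0,0,1],[-0.0009,0,0.052,0,0,0,1],[-0.0009,0,0.052,0,0,0,1]]'
```

```text
time: 14.6
ee_pos: [639.1, -157.4, 57.0]
orientation: [1.613, 2.695, 0.0]
contact_force: [-0.2, 0.9, -3.3]
width: 24.3
grasp_force: 59.5
```

```bash
python3 -m inch '[[0,0,0.0015,0,0,0,1],[0,0,0.003,0,0,0,1],[0,0,0.003,0,0,0,1]]'
python3 -m inch '[[0,0,0,0,0,0,0.2],[0,0,0,0,0,0,0],[0,0,0,0,0,0,0],[0,0,-0.03,0,0,0,0],[0,0,-0.06,0,0,0,-0.46],[0,0,-0.11,0,0,0,-0.46],[0.03,0,-0.13,0,0,0,-0.46],[0.03,0,-0.13,0,0,0,-0.46]]'
python3 - <<'E'
from tub import *
c,im=shot('wrist','w5.png'); tubs(c,im); go(457.5,-354,120,118.4)
E
```

```text
time: 14.98
ee_pos: [639.3, -157.3, 54.6]
orientation: [1.613, 2.695, 0.001]
contact_force: [-0.3, 0.6, 1.9]
width: 24.2
grasp_force: 60.2
time: 15.98
ee_pos: [626.0, -128.8, 186.1]
orientation: [1.608, 2.696, 0.006]
contact_force: [-0.3, 0.6, -0.5]
width: 62.0
grasp_force: 0.0
tub disc [ 639.9 -159.1   47. ] tabs 4 [ 639.  -157.1] radii [35.9 35.9 35.9 35.9] tab angle mod90 28.2
tub disc [ 457.2 -355.5   50.1] tabs 4 [ 458.2 -352.8] radii [34.9 34.1 35.3 33.8] tab angle mod90 27.7
cur [ 625.3 -130.   184.5] 28.3 -> shift [-0.1176 -0.2541  0.0641] turn [ 0.1 -0.1 89.9]
```

View pics/w5.png

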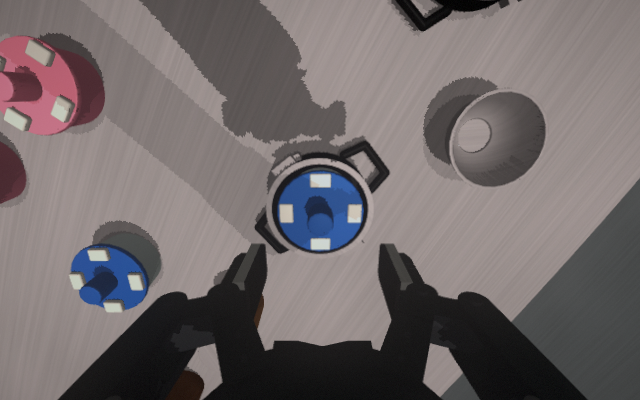

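Tub 1 stands upright and centred in the right pot at (320,208). Tub 2 is still in place at (110,278).

```bash
python3 - <<'E'
from h import *
go(457.7,-353.8,90,28.3)
E
```

```text
cur [ 625.3 -130.   184.5] 28.3 -> shift [-0.1175 -0.2539  0.0941] turn [0.1 0.  0. ]
```

```bash
python3 -m inch '[[-0.02,-0.05,0,0,0,0,-0.46],[-0.045,-0.1,0,0,0,0,-0.46],[-0.07,-0.15,0,0,0,0,-0.46],[-0.095,-0.2,0,0,0,0,-0.46],[-0.1175,-0.2539,0.0,0,0,0,-0.46],[-0.1175,-0.2539,0.05,0,0,0,-0.46],[-0.1175,-0.2539,0.0941,0,0,0,-0.46],[-0.1175,-0.2539,0.0941,0,0,0,-0.46],[-0.1175,-0.2539,0.0941,0,0,0,-0.46]]'
python3 - <<'E'
from tub import *
c,im=shot('wrist'); tubs(c,im,2500); go(457.7,-353.8,48,28.3)
E
```

```text
time: 17.15
ee_pos: [456.9, -355.5, 90.6]
orientation: [1.614, 2.694, -0.001]
contact_force: [-0.2, -0.4, 0.6]
width: 62.3
grasp_force: 0.0
tub disc [ 457.1 -354.8   45.5] tabs 4 [ 457.4 -355.1] radii [36.5 35.2 35.1 33.6] tab angle mod90 30.1
cur [ 457.5 -355.6   91.4] 28.2 -> shift [0.0016 0.001  0.0434] turn [ 0.1  0.1 -0.1]
```

```bash
python3 -m inch '[[0.001,0.0005,0.012,0,0,0,-0.46],[0.001,0.0005,0.024,0,0,0,-0.46],[0.001,0.0005,0.036,0,0,0,-0.46],[0.001,0.0005,0.043,0,0,0,-0.46],[0.001,0.0005,0.045,0,0,0,-0.46],[0.001,0.0005,0.047,0,0,0,-0.46],[0.001,0.0005,0.048,0,0,0,-0.46],[0.001,0.0005,0.048,0,0,0,-0.46]]' | egrep 'ee_pos|force'
for i in 1 2 3 ; do python3 -m inch '[[0,0,0.0007,0,0,0,-0.46],[0,0,0.0014,0,0,0,-0.46],[0,0,0.0014,0,0,0,-0.46]]' | egrep 'ee_pos|force'; done
```

```text
ee_pos: [456.1, -352.9, 42.9]
contact_force: [-6.1, 4.2, 13.0]
grasp_force: 6.6
ee_pos: [456.2, -352.8, 42.8]
contact_force: [-7.4, 8.1, 22.3]
grasp_force: 11.4
ee_pos: [456.2, -352.9, 42.7]
contact_force: [-10.4, 9.7, 32.5]
grasp_force: 16.2
ee_pos: [456.2, -352.9, 42.7]
contact_force: [-13.1, 13.5, 41.1]
grasp_force: 21.0
```

```bash
python3 -m inch '[[0,0,-0.022,0,0,0,-0.46],[0,0,-0.022,0,0,-10,-0.46],[0,0,-0.022,0,0,-20,-0.46],[0,0,-0.022,0,0,-30,-0.46],[0,0,-0.022,0,0,-40,-0.46],[0,0,-0.022,0,0,-50,-0.46],[0,0,-0.022,0,0,-60,-0.46],[0,0,-0.022,0,0,-70,-0.46],[0,0,-0.022,0,0,-80,-0.46],[0,0,-0.022,0,0,-90,-0.46],[0,0,-0.022,0,0,-90,-0.46],[0,0,-0.022,0,0,-90,-0.46]]' 
python3 - <<'E'
from tub import *
c,im=shot('wrist','w6.png'); tubs(c,im,2500);go(457.4,-354.3,43,118.4)
E
```

```text
time: 20.82
ee_pos: [456.4, -353.8, 59.5]
orientation: [-0.763, 3.046, 0.001]
contact_force: [-0.3, 0.2, -0.6]
width: 62.2
grasp_force: 0.0
tub disc [ 456.6 -356.1   45.7] tabs 3 [ 463.9 -365.4] radii [40.8 20.8 34.2] tab angle mod90 42.5
cur [ 456.1 -353.9   59.3] 118.1 -> shift [-0.0009 -0.0009  0.0163] turn [ 0.   0.  -0.3]
```

```bash
python3 -m inch '[[-0.0008,-0.001,0.006,0,0,0,-0.46],[-0.0008,-0.001,0.011,0,0,0,-0.46],[-0.0008,-0.001,0.013,0,0,0,-0.46],[-0.0008,-0.001,0.0145,0,0,0,-0.46],[-0.0008,-0.001,0.016,0,0,0,-0.46],[-0.0008,-0.001,0.017,0,0,0,-0.46],[-0.0008,-0.001,0.017,0,0,0,-0.46]]' | egrep 'ee_pos|force'
for i in 1 2 3 ; do python3 -m inch '[[0,0,0.0006,0,0,0,-0.46],[0,0,0.0012,0,0,0,-0.46],[0,0,0.0012,0,0,0,-0.46]]' | egrep 'ee_pos|force'; done
```

```text
ee_pos: [457.8, -353.6, 43.2]
contact_force: [-2.3, 1.8, 6.9]
grasp_force: 3.5
ee_pos: [457.8, -353.6, 42.9]
contact_force: [-4.0, 2.6, 12.1]
grasp_force: 6.2
ee_pos: [457.8, -353.6, 42.9]
contact_force: [-7.5, 3.7, 19.3]
grasp_force: 9.6
ee_pos: [457.8, -353.7, 42.8]
contact_force: [-8.8, 6.4, 26.4]
grasp_force: 13.0
```

```bash
python3 -m inch '[[0,0,-0.011,0,0,0,-0.46],[0,0,-0.011,0,0,0,0.2],[0,0,-0.011,0,0,0,0.6],[0,0,-0.011,0,0,0,1],[0,0,-0.011,0,0,0,1],[0,0,-0.011,0,0,0,1],[0,0,-0.011,0,0,0,1],[0,0,-0.011,0,0,0,1]]' 60 
python3 -m inch '[[0,0,-0.01,0,0,0,1],[0,0,-0.03,0,0,0,1],[0,0,-0.05,0,0,0,1],[0,0,-0.07,0,0,0,1],[0,0,-0.08,0,0,0,1],[0,0,-0.08,0,0,0,1]]'
python3 - <<'E'
from tub import *
go(644.4,137.3,132,118.4);c,im=shot('wrist','w7.png'); tubs(c,im,2500)
E
```

```text
time: 23.88
ee_pos: [457.3, -353.6, 49.3]
orientation: [0.765, -3.046, -0.001]
contact_force: [-0.5, -0.2, -3.9]
width: 24.5
grasp_force: 58.9
time: 24.62
ee_pos: [458.0, -354.1, 130.7]
orientation: [-0.765, 3.046, -0.002]
contact_force: [-0.8, -0.1, -4.3]
width: 24.2
grasp_force: 59.2
cur [ 458.  -354.1  130.7] 118.2 -> shift [-0.3964  0.345  -0.0015] turn [-0.1  0.  -0.2]
tub disc [ 497.2 -335.8   71.5] tabs 4 [ 510.9 -364.6] radii [62.  33.8 27.3 66.8] tab angle mod90 82.6
```

```bash
python3 -m inch '[[-0.015,0.013,0,0,0,0,1],[-0.04,0.035,0,0,0,0,1],[-0.075,0.065,0,0,0,0,1],[-0.11,0.096,0,0,0,0,1],[-0.15,0.13,0,0,0,0,1],[-0.19,0.165,0,0,0,0,1],[-0.23,0.2,0,0,0,0,1],[-0.27,0.235,0,0,0,0,1],[-0.31,0.27,0,0,0,0,1],[-0.35,0.305,0,0,0,0,1],[-0.38,0.331,0,0,0,0,1],[-0.396,0.345,0,0,0,0,1]]'
python3 -m inch '[[0,0,0.005,0,0,0,1],[0,0,0.01,0,0,0,1],[0,0,0.015,0,0,0,1],[0,0,0.015,0,0,0,1]]'
python3 - <<'E'
from tub import *
go(644.4,137.3,57,118.4);c,im=shot('wrist','w7.png')
E
```

```text
time: 26.18
ee_pos: [642.5, 142.1, 128.9]
orientation: [0.772, -3.043, -0.003]
contact_force: [0.4, 0.3, -3.7]
width: 24.0
grasp_force: 59.4
time: 26.68
ee_pos: [643.2, 135.7, 114.2]
orientation: [0.762, -3.046, 0.001]
contact_force: [-0.5, 0.8, -3.9]
width: 24.4
grasp_force: 59.4
cur [643.2 135.7 114.2] 118.1 -> shift [-0.0019  0.0009  0.0572] turn [-0.  -0.1 -0.3]
```

View pics/w7.png

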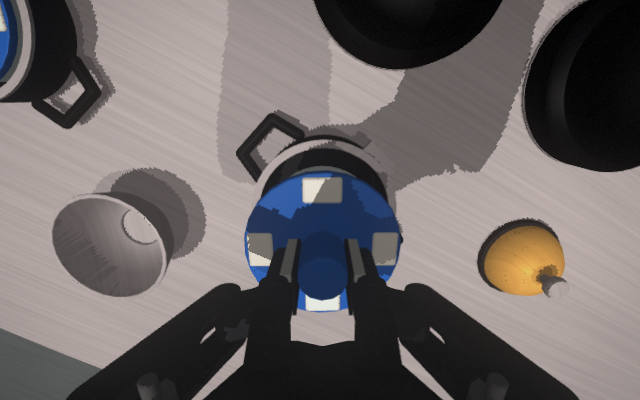

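Tub 2 is held level over the left pot at (322,240), so I lower it.

```bash
python3 -m inch '[[-0.0019,0.0009,0.005,0,0,0,1],[-0.0019,0.0009,0.012,0,0,0,1],[-0.0019,0.0009,0.024,0,0,0,1],[-0.0019,0.0009,0.036,0,0,0,1],[-0.0019,0.0009,0.044,0,0,0,1],[-0.0019,0.0009,0.049,0,0,0,1],[-0.0019,0.0009,0.054,0,0,0,1],[-0.0019,0.0009,0.057,0,0,0,1],[-0.0019,0.0009,0.059,0,0,0,1],[-0.0019,0.0009,0.060,0,0,0,1],[-0.0019,0.0009,0.060,0,0,0,1]]'
python3 -m inch '[[0,0,0,0,0,0,0.2],[0,0,0,0,0,0,0],[0,0,0,0,0,0,0],[0,0,-0.03,0,0,0,0],[0,0,-0.06,0,0,0,-0.46],[0,0,-0.11,0,0,0,-0.46],[0.03,0,-0.13,0,0,0,-0.46],[0.03,0,-0.13,0,0,0,-0.46]]'
python3 - <<'E'
from tub import *
c,im=shot('wrist','w8.png'); tubs(c,im); c,im=shot('top'); print('top')
tubs(c,im,100)
for k in blobs(im,(0,170,80),(6,255,255),60):
    (x,y),(w,h),a=cv2.minAreaRect(k); print('red',np.round([x,y,w,h,a]))
go(540,110,200,90)
E
```

```text
time: 28.1
ee_pos: [645.0, 139.1, 55.1]
orientation: [-0.765, 3.047, 0.0]
contact_force: [-0.6, -0.6, -4.1]
width: 24.2
grasp_force: 59.4
time: 29.1
ee_pos: [619.1, 124.2, 188.0]
orientation: [-0.763, 3.043, -0.002]
contact_force: [0.6, 0.6, -0.3]
width: 62.4
grasp_force: 0.0
tub disc [ 640.3 -159.6   48.1] tabs 4 [ 641.1 -157.1] radii [37.9 37.  39.2 34.1] tab angle mod90 30.9
tub disc [646.2 137.9  47. ] tabs 4 [644.4 137.1] radii [35.5 35.8 35.9 35.8] tab angle mod90 28.5
top
tub disc [ 640.4 -157.4   46. ] tabs 4 [ 638.5 -156.8] radii [34.3 34.8 35.2 34.9] tab angle mod90 28.2
tub disc [646.4 139.   47. ] tabs 4 [644.2 135.9] radii [36.4 34.4 32.3 34.1] tab angle mod90 30.4
cut 631 175 9 58
red [244. 221.  28.   8.  76.]
red [167. 229.   7.  27.  16.]
red [174. 317.   6.  20.  48.]
cur [618.7 124.8 185.1] 118.2 -> shift [ 0.0763  0.0241 -0.015 ] turn [-0.   0.  28.2]
```

```bash
python3 -m inch '[[0.03,0.01,-0.015,0,0,10,-1],[0.06,0.02,-0.015,0,0,20,-1],[0.076,0.024,-0.015,0,0,28.2,-1],[0.076,0.024,-0.015,0,0,28.2,-1],[0.076,0.024,-0.015,0,0,28.2,-1]]'
cat > cov.py <<'E'
from h import *
def bars(c,im,amin=150,zt=105):
    h=cv2.cvtColor(im,cv2.COLOR_RGB2HSV)
    m=(((h[...,0]<7)|(h[...,0]>173))&(h[...,1]>150)&(h[...,2]>60)).astype(np.uint8)
    n,l,s,ce=cv2.connectedComponentsWithStats(m)
    for i in range(1,n):
        if s[i,4]<amin: continue
        q=l==i; V=h[...,2][q]; t=cv2.threshold(V.astype(np.uint8).reshape(-1,1),0,255,cv2.THRESH_OTSU)[0]
        for nm,k in(('all',q),('bright',q&(h[...,2]>t))):
            k=cv2.morphologyEx(k.astype(np.uint8),cv2.MORPH_OPEN,np.ones((3,3))); nn,L,S,C=cv2.connectedComponentsWithStats(k)
            if nn<2: continue
            j=1+np.argmax(S[1:,4]); yx=np.argwhere(L==j)[:,::-1].astype(np.float32)
            w=ray(c,yx,zt)[:,:2].astype(np.float32); (cx,cy),(a,b),_=r=cv2.minAreaRect(w); bx=cv2.boxPoints(r)
            e=max((bx[1]-bx[0],bx[2]-bx[1]),key=np.linalg.norm)
            print('bar',nm,S[j,:4],'c',np.round([cx,cy],1),'size',np.round(sorted([a,b]),1),'ang',round(float(np.degrees(np.arctan2(e[1],e[0]))%180),1),'thr',t)
E
python3 - <<'E'
from cov import *
c,im=shot('wrist','w9.png'); bars(c,im); go(540,110,200,90)
E
```

```text
time: 29.82
ee_pos: [540.7, 110.5, 199.3]
orientation: [0.004, -3.141, -0.0]
contact_force: [0.9, 0.2, -0.7]
width: 85.5
grasp_force: 0.0
bar all [514  34  78  91] c [440.4 292.4] size [36.9 72. ] ang 166.0 thr 146.0
bar bright [539  34  53  90] c [441. 303.] size [14.8 68. ] ang 165.4 thr 146.0
bar all [295  50  41  92] c [456.1 104.1] size [16.3 69.5] ang 15.9 thr 176.0
bar bright [296  51  30  73] c [449. 102.] size [13.9 52.9] ang 16.0 thr 176.0
cur [540.8 110.4 199.4] 90.1 -> shift [ 0.0008 -0.0004 -0.0006] turn [ 0.  -0.   0.1]
```

View pics/w9.png

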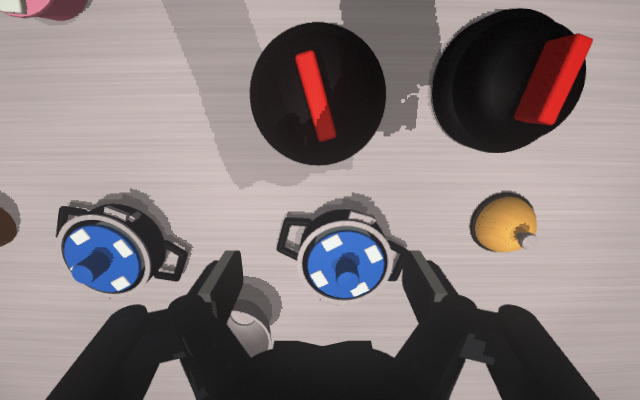

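The wrist view shows cover 1's bar at (316,95) and cover 2's at (555,80). Both tubs sit in their pots with tabs home. Cover 1 goes to the right pot and cover 2 to the left, so neither is carried over a closed pot.

```bash
python3 -m inch '[[0.03,-0.002,0,0,0,-8,-1],[0.06,-0.004,0,0,0,-15.9,-1],[0.0845,-0.0065,0.03,0,0,-15.9,-1],[0.0845,-0.0065,0.065,0,0,-15.9,-1],[0.0845,-0.0065,0.065,0,0,-15.9,-1],[0.0845,-0.0065,0.065,0,0,-15.9,-1]]'
python3 - <<'E'
from cov import *
c,im=shot('wrist','w10.png'); bars(c,im); go(456,104,78,105.9)
E
```

```text
time: 30.62
ee_pos: [456.9, 104.0, 136.0]
orientation: [-0.435, 3.11, 0.001]
contact_force: [0.2, 0.0, 1.1]
width: 85.1
grasp_force: 0.0
bar all [313 167  25 104] c [451.6 103.1] size [15.7 75.2] ang 15.3 thr 169.0
bar bright [314 221  22  50] c [469.3 108.1] size [14.6 38.3] ang 15.4 thr 169.0
bar all [522 218 104  92] c [435.6 285.2] size [50.7 68. ] ang 165.6 thr 164.0
bar bright [549 236  77  74] c [440.  302.3] size [15.4 68. ] ang 165.6 thr 164.0
cur [457.2 104.  136.3] 105.9 -> shift [0.0013 0.0003 0.0583] turn [0.  0.1 0. ]
```

```bash
python3 -m inch '[[0.0013,0,0.02,0,0,0,-0.5],[0.0013,0,0.04,0,0,0,-0.5],[0.0013,0,0.0583,0,0,0,-0.5],[0.0013,0,0.0583,0,0,0,-0.5],[0.0013,0,0.0583,0,0,0,0],[0.0013,0,0.0583,0,0,0,1],[0.0013,0,0.0583,0,0,0,1],[0.0013,0,0.0583,0,0,0,1],[0.0013,0,0.0583,0,0,0,1],[0.0013,0,0.0583,0,0,0,1]]' 90
python3 -m inch '[[0,0,-0.01,0,0,0,1],[0,0,-0.03,0,0,0,1],[0,0,-0.055,0,0,0,1],[0,0,-0.08,0,0,0,1],[0,0,-0.1,0,0,0,1],[0,0,-0.1,0,0,0,1]]'
python3 - <<'E'
from pots import *
go(639,-157,178,34)
c,im=shot('top','t2.png'); 
for n in('w5','w9'):pass
E
```

```text
time: 31.92
ee_pos: [455.3, 103.6, 77.8]
orientation: [-0.434, 3.109, 0.0]
contact_force: [-1.1, -0.3, 5.3]
width: 14.6
grasp_force: 88.8
time: 32.67
ee_pos: [455.3, 103.4, 178.0]
orientation: [-0.434, 3.108, 0.0]
contact_force: [-0.2, 0.6, -3.1]
width: 14.7
grasp_force: 87.8
cur [455.3 103.4 178. ] 105.9 -> shift [-0.1054 -0.3008  0.0004] turn [ 0.1  0.2 71.9]
```

View pics/t2.png

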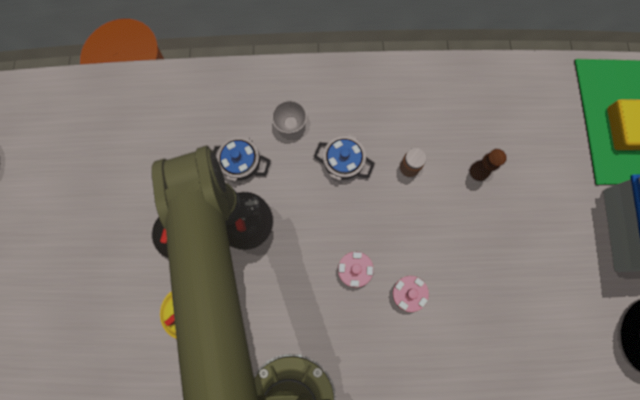

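Cover 1 is held at (248,220) in the top view. The right pot's handles at (320,153) and (372,171) give about 70°, and the left pot's give about 75°.

```bash
python3 -m inch '[[-0.006,-0.015,-0.005,0,0,4,1],[-0.015,-0.045,-0.01,0,0,10,1],[-0.027,-0.08,-0.01,0,0,18,1],[-0.039,-0.115,-0.01,0,0,26,1],[-0.052,-0.15,-0.01,0,0,34,1],[-0.065,-0.185,-0.01,0,0,42,1],[-0.078,-0.22,-0.01,0,0,50,1],[-0.088,-0.25,-0.01,0,0,58,1],[-0.096,-0.275,-0.01,0,0,65,1],[-0.102,-0.292,-0.01,0,0,71,1],[-0.1054,-0.3008,-0.01,0,0,71,1],[-0.1054,-0.3008,-0.01,0,0,71,1]]'
python3 -m inch '[[0,0,0.01,0,0,0,1],[0,0,0.01,0,0,0,1]]'
python3 - <<'E'
from h import *
go(639,-157,145,35)
E
```

```text
time: 34.22
ee_pos: [637.7, -157.3, 185.3]
orientation: [-1.45, -2.784, 0.001]
contact_force: [1.0, 0.6, -3.5]
width: 14.7
grasp_force: 88.0
time: 34.48
ee_pos: [637.1, -156.0, 175.1]
orientation: [-1.449, -2.784, 0.0]
contact_force: [-0.0, -0.4, -2.6]
width: 14.4
grasp_force: 87.9
cur [ 637.1 -156.   175.1] 35.0 -> shift [-0.002   0.001   0.0301] turn [-0.1 -0.1 -0. ]
```

```bash
python3 -m inch '[[-0.002,0.001,0.01,0,0,0,1],[-0.002,0.001,0.025,0,0,0,1],[-0.002,0.001,0.04,0,0,0,1],[-0.002,0.001,0.055,0,0,0,1],[-0.002,0.001,0.055,0,0,0,1],[-0.002,0.001,0.055,0,0,0,1]]'
python3 -m inch '[[0,0,0.005,0,0,0,1],[0,0,0.008,0,0,0,1],[0,0,0.008,0,0,0,1]]'
python3 - <<'E'
from h import *
go(639,-157,101,35)
E
```

```text
time: 35.22
ee_pos: [640.5, -158.3, 121.9]
orientation: [1.453, 2.785, 0.0]
contact_force: [-0.1, 0.2, -2.6]
width: 14.4
grasp_force: 87.9
time: 35.6
ee_pos: [642.6, -159.3, 118.3]
orientation: [1.451, 2.779, 0.002]
contact_force: [-0.2, -1.1, 11.2]
width: 14.6
grasp_force: 90.1
cur [ 642.6 -159.3  118.3] 34.9 -> shift [ 0.004  -0.0018  0.0172] turn [ 0.3  0.3 -0.1]
```

```bash
python3 -m inch '[[0.002,-0.001,-0.01,0,0,0,1],[0.002,-0.001,-0.01,0,0,0,1],[0.002,-0.001,-0.01,0,0,0,1]]' 110
python3 - <<'E'
from cov import *
c,im=shot('wrist','w11.png'); bars(c,im,100,130); go(639,-157,128,35)
c,im=shot('scene'); cv2.imwrite('pics/s2.png',cv2.cvtColor(cv2.resize(im[140:330,180:460],None,fx=2.5,fy=2.5,interpolation=2),cv2.COLOR_RGB2BGR))
a=cv2.imread('pics/w11.png'); b=cv2.imread('pics/s2.png'); b=cv2.resize(b,(640,434)); v=np.vstack([a,b]); cv2.imwrite('pics/v11.png',cv2.resize(v,None,fx=.7,fy=.7,interpolation=cv2.INTER_AREA))
E
```

```text
time: 35.98
ee_pos: [637.8, -157.0, 123.0]
orientation: [-1.452, -2.785, 0.0]
contact_force: [0.6, -0.6, -2.7]
width: 14.2
grasp_force: 107.3
bar all [305 193  35 143] c [ 642.5 -164.5] size [18.2 91.9] ang 124.9 thr 161.0
bar bright [309 292  28  44] c [ 659.9 -188.9] size [16.5 31.9] ang 124.9 thr 161.0
cur [ 637.8 -156.9  122.8] 34.9 -> shift [-0.0008  0.001  -0.0052] turn [-0.  -0.1 -0.1]
```

View pics/v11.png

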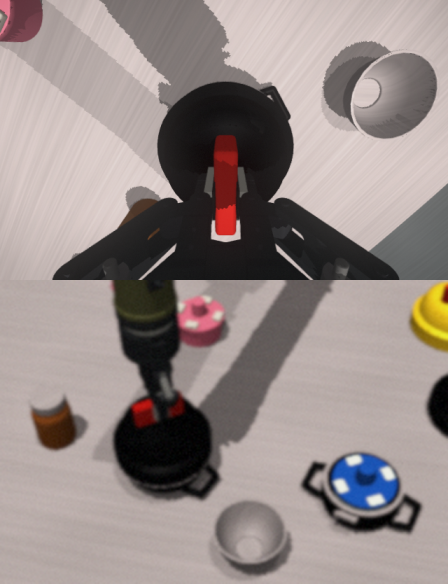

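```bash
python3 -m inch '[[-0.0005,0.0008,0,0,0,0,1],[-0.0005,0.0008,0.001,0,0,0,1],[-0.0005,0.0008,0.002,0,0,0,1],[-0.0005,0.0008,0.002,0,0,0,1]]' |egrep 'ee_pos|force|orient'
for i in 1 2 3; do python3 -m inch '[[0,0,0.001,0,0,0,1],[0,0,0.0015,0,0,0,1],[0,0,0.0015,0,0,0,1]]' |egrep 'ee_pos|force'; done;  python3 - <<'E'
from h import *
print(readout.get_obs()['torque']); go(638.7,-157,101,35)
E
```

```text
ee_pos: [639.1, -157.1, 121.4]
orientation: [-1.453, -2.785, 0.0]
contact_force: [-0.1, 0.2, -1.9]
grasp_force: 107.3
ee_pos: [639.1, -157.1, 120.1]
contact_force: [0.7, 0.1, -3.0]
grasp_force: 107.3
ee_pos: [639.1, -157.1, 118.5]
contact_force: [-0.4, -0.2, -2.3]
grasp_force: 107.3
ee_pos: [639.1, -157.1, 117.0]
contact_force: [0.1, 0.3, -2.6]
grasp_force: 107.3
[-0.01465294 -0.04096689  0.0302434 ]
cur [ 639.1 -157.1  117. ] 34.9 -> shift [ 0.0003 -0.0003  0.016 ] turn [-0.  -0.  -0.1]
```

Now it clears, so I go on down.

```bash
for i in 1 2 3 4 5; do python3 -m inch '[[0,0,0.0015,0,0,0,1],[0,0,0.003,0,0,0,1],[0,0,0.003,0,0,0,1]]' |egrep 'ee_pos|contact'; done;  python3 - <<'E'
from h import *
print(readout.get_obs()['torque']); go(638.7,-157,101,35)
E
```

```text
ee_pos: [639.0, -157.1, 113.8]
contact_force: [-1.1, 0.7, -3.2]
ee_pos: [639.0, -157.1, 110.9]
contact_force: [-0.9, -0.1, -2.9]
ee_pos: [639.1, -157.1, 107.9]
contact_force: [0.2, -0.5, -2.1]
ee_pos: [639.0, -157.1, 104.9]
contact_force: [-0.3, -1.1, -2.9]
ee_pos: [639.0, -157.1, 101.9]
contact_force: [0.0, 0.1, -1.8]
[-0.02101434  0.00629693 -0.00986364]
cur [ 639.  -157.1  101.9] 34.9 -> shift [ 0.0002 -0.0002  0.0009] turn [-0.  -0.  -0.1]
```

```bash
python3 -m inch '[[0,0,0.001,0,0,0,1],[0,0,0.002,0,0,0,1],[0,0,0.002,0,0,0,1]]' |egrep 'ee_pos|contact'; python3 -m inch '[[0,0,0.001,0,0,0,1],[0,0,0.001,0,0,0,1]]' |egrep 'ee_pos|contact'
python3 -m inch '[[0,0,0,0,0,5,1],[0,0,0,0,0,10,1],[0,0,0,0,0,15,1],[0,0,0,0,0,20,1],[0,0,0,0,0,25,1],[0,0,0,0,0,30,1],[0,0,0,0,0,35,1],[0,0,0,0,0,40,1],[0,0,0,0,0,45,1],[0,0,0,0,0,48,1],[0,0,0,0,0,48,1]]'
python3 - <<'E'
from h import *
print(readout.get_obs()['torque']); go(638.7,-157,101,-20)
E
```

```text
ee_pos: [639.2, -157.1, 100.3]
contact_force: [-0.6, 1.2, -0.9]
ee_pos: [639.2, -157.0, 100.2]
contact_force: [-4.2, 1.3, 4.4]
time: 41.58
ee_pos: [639.6, -157.7, 100.0]
orientation: [2.459, 1.953, 0.0]
contact_force: [-1.8, -0.5, 5.3]
width: 14.0
grasp_force: 108.4
[-0.32551897  0.5657926  -0.02933124]
cur [ 639.6 -157.7  100. ] -13.1 -> shift [ 0.0005 -0.001  -0.001 ] turn [0.1 0.  6.9]
```

```bash
for i in 1 2 3 4 5; do python3 -m inch '[[0,0,0,0,0,1.5,1],[0,0,0,0,0,3,1],[0,0,0,0,0,3,1]]' >/dev/null; python3 -c "
from h import *
print(readout.get_obs()['torque'][2].round(2));go(638.7,-157,101,-20)"; done
```

```text
0.11
cur [ 639.6 -157.5   99.9] -16.1 -> shift [ 0.0002 -0.001  -0.0011] turn [0.1 0.  3.9]
0.08
cur [ 639.8 -157.5   99.9] -19.1 -> shift [ 0.0001 -0.0012 -0.0011] turn [0.1 0.  0.9]
0.02
cur [ 640.  -157.7   99.9] -22.2 -> shift [ 0.0002 -0.0015 -0.0011] turn [ 0.1  0.  -2.2]
0.45
cur [ 640.2 -157.2  100. ] -25.0 -> shift [-0.0005 -0.0015 -0.0011] turn [ 0.1 -0.  -5. ]
1.08
cur [ 639.6 -158.7   99.9] -28.0 -> shift [ 0.0011 -0.0016 -0.0011] turn [ 0.1  0.1 -8. ]
```

```bash
python3 -m inch '[[0,0,0,0,0,-2,1],[0,0,0,0,0,-3,0.5],[0,0,0,0,0,-3,-0.2],[0,0,0,0,0,-3,-0.2],[0,0,-0.04,0,0,-3,-0.2],[0,0,-0.09,0,0,-3,-1],[0,0,-0.13,0,0,-3,-1],[0,0,-0.13,0,0,-3,-1]]'
python3 - <<'E'
from pots import *; from cov import *
c,im=shot('wrist','w12.png'); bars(c,im,100,127)
go(600,200,230,75.5)
c,im=shot('top','t3.png'); bars(c,im,50,127)
cv2.imwrite('pics/v12.png',np.vstack([cv2.imread('pics/w12.png'),cv2.resize(cv2.imread('pics/t3.png')[125:190,270:430],(640,200+60))])[:, :])
E
```

```text
time: 44.45
ee_pos: [641.3, -157.4, 233.6]
orientation: [2.647, 1.683, 0.009]
contact_force: [0.2, -0.8, -0.9]
width: 85.5
grasp_force: 0.0
bar all [311 154  20  77] c [ 640.9 -157.7] size [16.2 74.5] ang 62.9 thr 133.0
bar bright [313 203  15  27] c [ 631.1 -178.1] size [13.3 26.9] ang 64.3 thr 133.0
cur [ 640.1 -157.1  230.8] -25.1 -> shift [ 0.3064 -0.1878  0.0006] turn [ 0.1 -0.2 79.4]
bar all [160 216  14  27] c [437.5 294.9] size [18.8 69.1] ang 165.6 thr 143.0
bar bright [162 217  10  25] c [437.6 295.6] size [12.7 63.1] ang 165.5 thr 143.0
bar all [166 305  23  20] c [229.1 260.4] size [14.4 68. ] ang 131.2 thr 138.0
bar bright [166 306  21  19] c [228.6 263.5] size [11.3 62.8] ang 130.4 thr 138.0
```

```bash
python3 - <<'E'
from h import *
a=cv2.imread('pics/w12.png')[60:330,180:460]; cv2.imwrite('pics/v13.png',cv2.resize(a,None,fx=2.2,fy=2.2,interpolation=2))
E
```

```text
(no output)
```

View pics/v13.png

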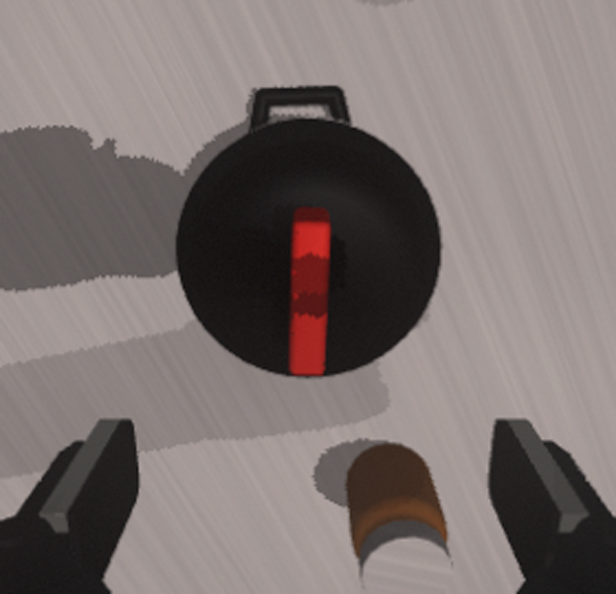

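The cover is seated level at zoom (308,245), with the handle at (299,95). I check the angle numerically.

```bash
python3 - <<'E'
from h import *
c=cam('wrist')
# handle outer corners in zoom
for q in ((256,90),(344,88),(300,89)):
    w=ray(c,[(180+q[0]/2.2,60+q[1]/2.2)],19)[0]; v=w[:2]-[638.7,-157]; print(w.round(1),np.hypot(*v).round(1),np.degrees(np.arctan2(v[1],v[0]))%180)
a,b=[ray(c,[(180+q[0]/2.2,60+q[1]/2.2)],19)[0][:2] for q in((256,90),(344,88))]; d=b-a; print('edge normal',(np.degrees(np.arctan2(d[1],d[0]))+90)%180)
a,b=[ray(c,[(180+q[0]/2.2,60+q[1]/2.2)],127)[0][:2] for q in((312,225),(307,375))]; d=b-a; print('bar',(np.degrees(np.arctan2(d[1],d[0])))%180, a,b)
E
```

```text
[646.7 -70.5  19. ] 86.9 84.69273810962869
[690.2 -89.7  19. ] 84.7 52.5737638638277
[668.5 -80.1  19. ] 82.4 68.83504776328532
edge normal 66.10669114475614
bar 62.987397773151386 [ 652.324884   -129.79467208] [ 622.30563791 -188.67873819]
```

The right pot is shut: the bar is at the stop and in line with the handles within the measuring error. Next I fetch cover 2, turning the wrist back the other way.

```bash
python3 - <<'E'
from h import *
o=readout.get_obs(); R=Ro.from_rotvec(o['orientation']).as_matrix()
print((R.T@(np.array([520,285,232])-o['ee_pos'])).round(), o['joint_pos'].round(2))
E
```

```text
[ 350. -295.   -3.] [ 0.02  0.34  0.23  1.44 -0.08  1.37 -0.18]
```

```bash
python3 -m inch '[[0.03,-0.025,0,0,0,-9,-1],[0.06,-0.05,0,0,0,-18,-1],[0.09,-0.075,0,0,0,-27,-1],[0.12,-0.1,0,0,0,-36,-1],[0.155,-0.13,0,0,0,-45,-1],[0.19,-0.16,0,0,0,-54,-1],[0.225,-0.19,0,0,0,-63,-1],[0.26,-0.22,0,0,0,-72,-1],[0.295,-0.25,0,0,0,-81,-1],[0.33,-0.278,0,0,0,-90,-1],[0.35,-0.295,0,0,0,-100.6,-1],[0.35,-0.295,0,0,0,-100.6,-1]]'
python3 -m inch '[[0,0,0,0,0,0,-1],[0,0,0,0,0,0,-1]]' >/dev/null
python3 - <<'E'
from cov import *
c,im=shot('wrist','w14.png'); bars(c,im); go(441,303,135,75.5)
E
```

```text
time: 46.05
ee_pos: [518.1, 287.4, 227.0]
orientation: [-0.389, -3.114, 0.001]
contact_force: [-0.9, -0.5, -0.6]
width: 85.6
grasp_force: 0.0
bar all [316  57  18  82] c [440.7 304.8] size [14.9 69.1] ang 164.9 thr 96.0
bar bright [317  58  15  79] c [440.1 304.5] size [12.9 66.5] ang 165.8 thr 96.0
bar all [  0 343  50  33] c [ 645.4 -165.1] size [49.6 91. ] ang 123.6 thr 107.0
bar bright [  0 363  32  13] c [ 663.3 -187.9] size [16.2 44.9] ang 63.5 thr 107.0
cur [521.1 283.2 228.9] 75.3 -> shift [ 0.0825 -0.0012  0.0938] turn [-0.   0.  -0.2]
```

```bash
python3 -m inch '[[0.04,0,0.03,0,0,0,-0.5],[0.0834,0,0.06,0,0,0,-0.5],[0.0834,0,0.095,0,0,0,-0.5],[0.0834,0,0.095,0,0,0,-0.5],[0.0834,0,0.095,0,0,0,-0.5]]'
python3 -c "
from h import *
go(440.5,304.5,78,75.5)"
```

```text
time: 46.98
ee_pos: [441.2, 305.6, 135.5]
orientation: [0.399, 3.115, 0.002]
contact_force: [-0.4, 0.5, 0.5]
width: 63.8
grasp_force: 0.0
cur [441.2 305.6 135.5] 75.4 -> shift [ 0.0004 -0.0013  0.0575] turn [ 0.1  0.1 -0.1]
```

```bash
python3 -m inch '[[0,-0.001,0.02,0,0,0,-0.5],[0,-0.001,0.04,0,0,0,-0.5],[0,-0.001,0.0575,0,0,0,-0.5],[0,-0.001,0.0575,0,0,0,0],[0,-0.001,0.0575,0,0,0,1],[0,-0.001,0.0575,0,0,0,1],[0,-0.001,0.0575,0,0,0,1],[0,-0.001,0.0575,0,0,0,1],[0,-0.001,0.0575,0,0,0,1]]' 100
python3 -m inch '[[0,0,-0.01,0,0,0,1],[0,0,-0.03,0,0,0,1],[0,0,-0.055,0,0,0,1],[0,0,-0.08,0,0,0,1],[0,0,-0.1,0,0,0,1],[0,0,-0.1,0,0,0,1]]'
python3 -c "
from h import *
go(644.4,137.2,178,39)"
```

```text
time: 48.1
ee_pos: [440.4, 305.5, 77.9]
orientation: [0.396, 3.114, 0.003]
contact_force: [0.2, 0.4, 6.4]
width: 14.3
grasp_force: 98.5
time: 48.85
ee_pos: [439.9, 305.2, 177.7]
orientation: [0.396, 3.115, 0.002]
contact_force: [-0.4, -0.4, -3.4]
width: 14.3
grasp_force: 98.0
cur [439.9 305.2 177.7] 75.5 -> shift [-2.401e-01 -1.115e-01 -1.000e-04] turn [ 0.1  0.1 36.5]
```

```bash
python3 -m inch '[[-0.012,-0.006,0,0,0,2,1],[-0.035,-0.016,0,0,0,5,1],[-0.065,-0.03,0,0,0,10,1],[-0.095,-0.044,0,0,0,15,1],[-0.125,-0.058,0,0,0,20,1],[-0.155,-0.072,0,0,0,25,1],[-0.185,-0.086,0,0,0,30,1],[-0.21,-0.098,0,0,0,34,1],[-0.23,-0.107,0,0,0,36.5,1],[-0.24,-0.1115,0,0,0,36.5,1],[-0.24,-0.1115,0,0,0,36.5,1]]'
python3 -m inch '[[0,0,0.02,0,0,0,1],[0,0,0.035,0,0,0,1],[0,0,0.045,0,0,0,1],[0,0,0.045,0,0,0,1],[0,0,0.045,0,0,0,1]]'
python3 -c "
from h import *
go(644.4,137.2,118,39)"
```

```text
time: 50.22
ee_pos: [644.2, 136.3, 176.3]
orientation: [-1.353, -2.835, 0.0]
contact_force: [-0.1, 0.6, -3.7]
width: 14.0
grasp_force: 97.8
time: 50.85
ee_pos: [644.3, 137.0, 132.1]
orientation: [1.352, 2.835, 0.001]
contact_force: [0.9, -0.8, -3.3]
width: 14.3
grasp_force: 97.7
cur [644.3 137.  132.1] 39.0 -> shift [0.0001 0.0002 0.0141] turn [0. 0. 0.]
```

Well aligned, so I lower in small steps.

```bash
for i in 1 2 3 4 5 6; do python3 -m inch '[[0,0,0.0015,0,0,0,1],[0,0,0.003,0,0,0,1],[0,0,0.0045,0,0,0,1],[0,0,0.0045,0,0,0,1]]' |egrep 'ee_pos|contact'; done
```

```text
ee_pos: [643.8, 136.8, 127.0]
contact_force: [0.1, -0.9, -3.5]
ee_pos: [643.8, 136.8, 122.4]
contact_force: [-0.7, 0.6, -4.0]
ee_pos: [643.8, 136.8, 117.9]
contact_force: [0.2, -0.4, -3.3]
ee_pos: [643.8, 136.8, 113.4]
contact_force: [-0.5, 0.1, -3.5]
ee_pos: [643.8, 136.8, 108.9]
contact_force: [-0.0, 0.1, -3.2]
ee_pos: [643.8, 136.8, 104.4]
contact_force: [-0.4, 0.8, -3.7]
```

```bash
python3 -m inch '[[0,0,0.0015,0,0,0,1],[0,0,0.003,0,0,0,1],[0,0,0.004,0,0,0,1],[0,0,0.0045,0,0,0,1],[0,0,0.0045,0,0,0,1]]' |egrep 'ee_pos|contact'
python3 -m inch '[[0,0,0.0005,0,0,0,1],[0,0,0.0005,0,0,0,1]]' |egrep 'ee_pos|contact'
python3 -m inch '[[0,0,0,0,0,5,1],[0,0,0,0,0,10,1],[0,0,0,0,0,15,1],[0,0,0,0,0,20,1],[0,0,0,0,0,25,1],[0,0,0,0,0,30,1],[0,0,0,0,0,35,1],[0,0,0,0,0,40,1],[0,0,0,0,0,45,1],[0,0,0,0,0,47,1],[0,0,0,0,0,47,1]]'
python3 - <<'E'
from h import *
print(readout.get_obs()['torque']); go(644,137,100,-17)
E
```

```text
ee_pos: [644.0, 136.9, 100.2]
contact_force: [-0.2, 0.0, -4.3]
ee_pos: [644.0, 136.9, 100.0]
contact_force: [-0.2, -0.7, -1.9]
time: 56.1
ee_pos: [644.3, 136.9, 100.0]
orientation: [2.37, 2.062, 0.001]
contact_force: [-0.5, -1.4, -1.1]
width: 14.3
grasp_force: 98.2
[-0.17386709 -0.05866177 -0.05215575]
cur [644.3 136.9 100. ] -8.0 -> shift [ 0.0001 -0.0003  0.    ] turn [ 0.1 -0.   9. ]
```

```bash
for i in 1 2 3 4 5; do python3 -m inch '[[0,0,0,0,0,1.5,1],[0,0,0,0,0,3,1],[0,0,0,0,0,3,1]]' >/dev/null; python3 -c "
from h import *
print(readout.get_obs()['torque'][2].round(2));go(644,137,100,-17)"; done
```

```text
-0.07
cur [644.2 137.  100. ] -11.0 -> shift [-0.     -0.0002  0.    ] turn [ 0. -0.  6.]
-0.08
cur [644.2 137.  100. ] -14.0 -> shift [-0.     -0.0002  0.    ] turn [ 0. -0.  3.]
-0.05
cur [644.1 136.9 100. ] -17.0 -> shift [ 0.     -0.0001 -0.    ] turn [ 0. -0. -0.]
1.69
cur [644.4 137.4 100. ] -19.8 -> shift [-0.0005 -0.0003 -0.    ] turn [ 0.1 -0.  -2.8]
3.22
cur [644.4 137.4 100. ] -22.8 -> shift [-0.0005 -0.0002  0.    ] turn [ 0.1 -0.  -5.8]
```

```bash
python3 -m inch '[[0,0,0,0,0,-2,1],[0,0,0,0,0,-5,0.5],[0,0,0,0,0,-5,-0.2],[0,0,0,0,0,-5,-0.2],[0,0,-0.04,0,0,-5,-0.2],[0,0,-0.09,0,0,-5,-1],[0,0,-0.13,0,0,-5,-1],[0,0,-0.13,0,0,-5,-1],[0,0,-0.13,0,0,-5,-1]]'
python3 - <<'E'
from cov import *
c,im=shot('wrist','w15.png'); bars(c,im,100,127)
a=cv2.imread('pics/w15.png')[60:330,180:460]; cv2.imwrite('pics/v15.png',cv2.resize(a,None,fx=2.2,fy=2.2,interpolation=2))
go(560,0,300,90)
E
```

```text
time: 59.1
ee_pos: [643.3, 136.5, 228.6]
orientation: [-2.542, -1.844, 0.002]
contact_force: [1.5, 0.8, 0.9]
width: 85.3
grasp_force: 0.0
bar all [314 150  18  79] c [645.3 139.6] size [15.3 74.3] ang 72.5 thr 141.0
bar bright [317 199  14  29] c [639.3 118.5] size [12.3 28.2] ang 71.9 thr 141.0
cur [643.  136.5 227.8] -18.1 -> shift [-0.1556 -0.0367 -0.0719] turn [-0.1  0.2 71.9]
```

View pics/v15.png

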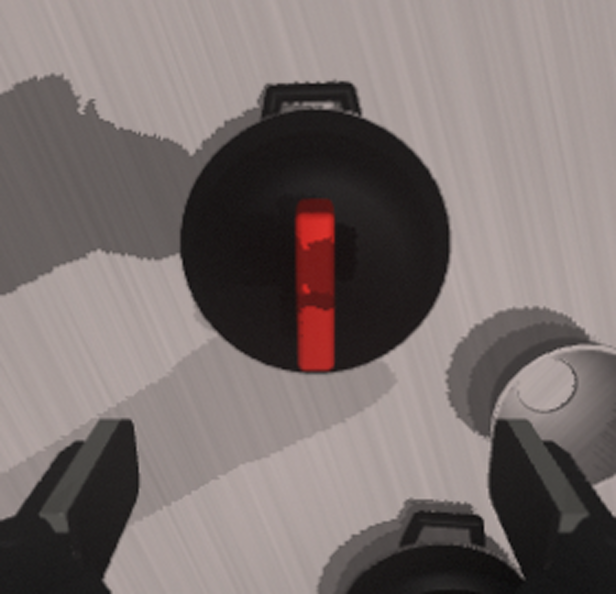

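The left cover is seated, with its bar (315,285) in line with the handle (310,90). The right pot's bar read about 3° past its handle, so I take one look from straight above it.

```bash
python3 -c "
from h import *
go(613,-235,300,-18.1)"
```

```text
cur [643.  136.5 227.8] -18.1 -> shift [-0.3626  0.0865 -0.0719] turn [-0.2  0.1  0. ]
```

```bash
python3 -m inch '[[-0.05,0.012,-0.05,0,0,0,-1],[-0.1,0.024,-0.072,0,0,0,-1],[-0.15,0.036,-0.072,0,0,0,-1],[-0.2,0.048,-0.072,0,0,0,-1],[-0.25,0.06,-0.072,0,0,0,-1],[-0.3,0.072,-0.072,0,0,0,-1],[-0.3626,0.0865,-0.072,0,0,0,-1],[-0.3626,0.0865,-0.072,0,0,0,-1],[-0.3626,0.0865,-0.072,0,0,0,-1],[-0.3626,0.0865,-0.072,0,0,0,-1]]'|grep ee_pos
python3 - <<'E'
from cov import *
c,im=shot('wrist','w16.png'); bars(c,im,100,127)
p=proj(c,[[638.7,-157,22]])[0].round().astype(int); print(p); x,y=p; x0=max(x-90,0);y0=max(y-90,0)
a=cv2.imread('pics/w16.png')[y0:y0+180,x0:x0+180]; cv2.imwrite('pics/v16.png',cv2.resize(a,None,fx=3.3,fy=3.3,interpolation=2)); print(x0,y0)
E
```

```text
ee_pos: [614.6, -232.4, 300.7]
bar all [312  72  24  68] c [ 639.4 -161. ] size [16.4 69.7] ang 63.0 thr 148.0
bar bright [313  73  22  66] c [ 639.7 -160.8] size [13.5 67.5] ang 62.7 thr 148.0
[322 103]
232 13
```

View pics/v16.png

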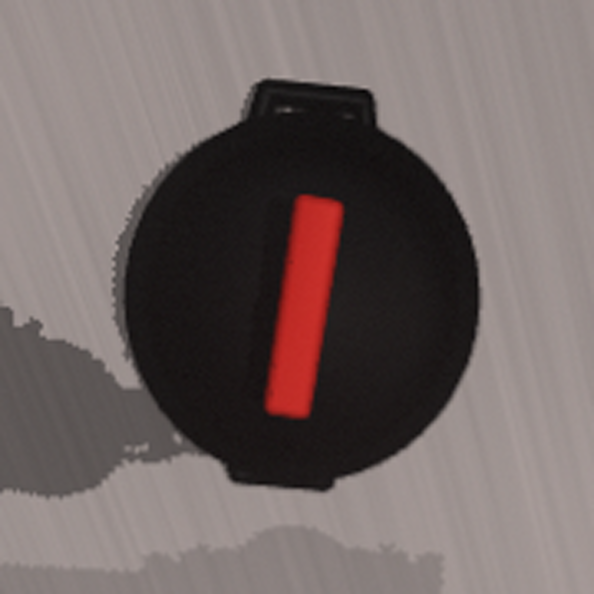

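Seen from above, the right bar runs in line with both handles (316,92) and (281,485) within about 2°, and the cover is level. Both pots are closed, so the bell is next.

```bash
python3 -c "
from h import *
go(680,335,300,72)
print(readout.get_obs()['joint_pos'].round(2))"
```

```text
cur [ 614.7 -232.5  301. ] -17.8 -> shift [ 0.5602 -0.1115  0.0016] turn [ -0.   -0.1 -89.8]
[ 0.08  0.32  0.32  1.33 -0.1   1.51  0.08]
```

```bash
python3 -m inch '[[0.05,-0.01,0,0,0,-8,1],[0.1,-0.02,0,0,0,-16,1],[0.15,-0.03,0,0,0,-24,1],[0.2,-0.04,0,0,0,-32,1],[0.25,-0.05,0,0,0,-40,1],[0.3,-0.06,0,0,0,-48,1],[0.35,-0.07,0,0,0,-56,1],[0.4,-0.08,0,0,0,-64,1],[0.45,-0.09,0,0,0,-72,1],[0.5,-0.1,0,0,0,-80,1],[0.56,-0.1115,0,0,0,-90,1],[0.56,-0.1115,0,0,0,-90,1]]' 30
python3 -m inch '[[0,0,0.05,0,0,0,1],[0,0,0.1,0,0,0,1],[0,0,0.1,0,0,0,1],[0,0,0.1,0,0,0,1]]'
python3 - <<'E'
from h import *
c,im=shot('wrist','w17.png')
p=proj(c,[[608,345,60]])[0].round().astype(int); print(p)
h=cv2.cvtColor(im,cv2.COLOR_RGB2HSV)
for k in blobs(im,(10,120,60),(25,255,255),300):
    (x,y),r=cv2.minEnclosingCircle(cv2.convexHull(k)); print('bell',x,y,r,ray(c,[(x,y)],25)[0].round(1))
    m=np.zeros(im.shape[:2],np.uint8); cv2.drawContours(m,[cv2.convexHull(k)],-1,255,-1)
    s=((h[...,1]<80)&(h[...,2]>90)&(m>0)).astype(np.uint8); n,l,S,C=cv2.connectedComponentsWithStats(s)
    for i in range(1,n):
        if S[i,4]>20: print('plunger',S[i],C[i].round(1),ray(c,[C[i]],60)[0].round(1))
x,y=np.clip(p-70,0,None); a=cv2.imread('pics/w17.png')[y:y+140,x:x+140]; cv2.imwrite('pics/v17.png',cv2.resize(a,None,fx=3,fy=3)); print(x,y)
go(608,345,100,72)
E
```

```text
time: 61.95
ee_pos: [677.5, 341.6, 299.0]
orientation: [-0.471, -3.101, -0.005]
contact_force: [0.0, -0.1, -1.0]
width: -0.1
grasp_force: 0.0
time: 62.45
ee_pos: [681.8, 332.9, 204.1]
orientation: [0.491, 3.101, 0.003]
contact_force: [-0.1, 0.4, 1.6]
width: 0.2
grasp_force: 0.0
[311 109]
bell 315.2765808105469 107.10638427734375 34.373558044433594 [608.1 348.2  25. ]
plunger [305 100  19  20 287] [314.1 109.5] [609.3 347.4  60. ]
241 39
cur [682.4 333.1 205.3] 72.0 -> shift [ 0.0748 -0.0121  0.105 ] turn [ 0.2  0.2 -0. ]
```

View pics/v17.png

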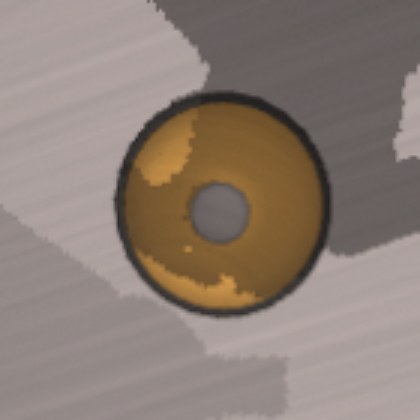

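The plunger shows at zoom (220,212), in the middle of the brass bell. I press it with shut fingers.

```bash
python3 -m inch '[[0.04,-0.005,0.03,0,0,0,1],[0.0746,-0.0096,0.07,0,0,0,1],[0.0746,-0.0096,0.115,0,0,0,1],[0.0746,-0.0096,0.125,0,0,0,1],[0.0746,-0.0096,0.125,0,0,0,1],[0.0746,-0.0096,0.125,0,0,0,1]]'
python3 -m inch '[[0,0,0.01,0,0,0,1],[0,0,0.018,0,0,0,1],[0,0,0.02,0,0,0,1],[0,0,0.022,0,0,0,1],[0,0,0.024,0,0,0,1],[0,0,0.024,0,0,0,1]]'
python3 -m inch '[[0,0,0.001,0,0,0,1],[0,0,0.0025,0,0,0,1],[0,0,0.0025,0,0,0,1]]'
```

```text
time: 63.25
ee_pos: [609.5, 346.9, 79.8]
orientation: [0.492, 3.099, 0.005]
contact_force: [0.7, -0.3, -0.1]
width: 0.2
grasp_force: 0.0
time: 64.0
ee_pos: [607.0, 346.0, 52.8]
orientation: [-0.491, -3.103, 0.001]
contact_force: [-1.7, -2.6, 3.4]
width: -0.1
grasp_force: 1.8
time: 64.38
ee_pos: [607.3, 346.2, 52.1]
orientation: [0.492, 3.103, -0.0]
contact_force: [-4.6, -3.7, 11.9]
width: 0.2
grasp_force: 5.6
```

```bash
python3 -m inch '[[0,0,0.0015,0,0,0,1],[0,0,0.0015,0,0,0,1],[0,0,0.0015,0,0,0,1]]' | egrep 'ee_pos|contact'
python3 -m inch '[[0,0,-0.01,0,0,0,1],[0,0,-0.03,0,0,0,1],[0,0,-0.08,0,0,0,1],[0,0,-0.13,0,0,0,1],[-0.03,0,-0.18,0,0,0,1],[-0.03,0,-0.18,0,0,0,1],[-0.03,0,-0.18,0,0,0,1]]'
python3 - <<'E'
from cov import *
c,im=shot('top','t9.png'); bars(c,im,50,127)
E
```

```text
ee_pos: [607.4, 346.3, 52.1]
contact_force: [-6.6, -5.1, 16.0]
time: 65.62
ee_pos: [635.6, 337.1, 228.5]
orientation: [-0.492, -3.103, -0.001]
contact_force: [0.1, 0.5, -0.2]
width: -0.2
grasp_force: 0.0
bar all [334 139  26  16] c [ 638.2 -160.4] size [17.9 71. ] ang 63.1 thr 147.0
bar bright [335 140  24  13] c [ 638.9 -160.2] size [12.8 65.3] ang 62.8 thr 147.0
bar all [218 142  27  13] c [643.5 135.8] size [18.4 71.2] ang 72.8 thr 138.0
bar bright [219 143  25  10] c [644.4 135.9] size [13.8 67.2] ang 71.9 thr 138.0
```

View pics/t9.png

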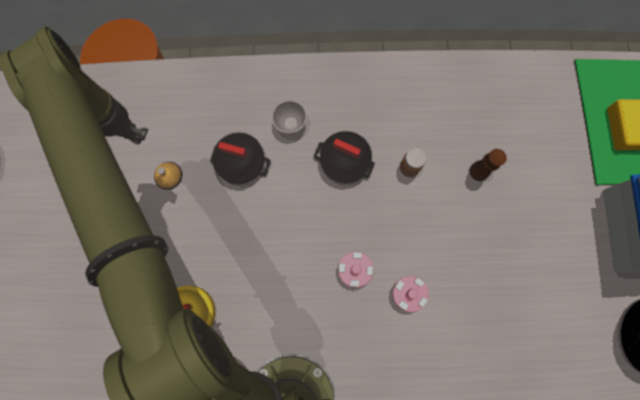

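The top view shows both pots closed (238,158) and (346,157), and the bystanders unmoved. I have gone past the 14-picture limit, so I'll view no more. I check numerically from the scene camera that the right cover sits level.

```bash
python3 - <<'E'
from h import *
ct,it=shot('top'); cs,is_=shot('scene')
def red(im):
    h=cv2.cvtColor(im,cv2.COLOR_RGB2HSV); m=(((h[...,0]<7)|(h[...,0]>173))&(h[...,1]>150)&(h[...,2]>50)).astype(np.uint8)
    n,l,s,ce=cv2.connectedComponentsWithStats(m); return [(s[i],np.argwhere(l==i)[:,::-1]) for i in range(1,n) if s[i,4]>60]
for nm,(x,y),ang in(('R',(638.7,-157),65.5),('L',(644.4,137.2),72.5)):
    a=np.radians(ang); u=np.array([np.cos(a),np.sin(a)]); v=np.array([-u[1],u[0]])
    for view,c,im in(('top',ct,it),('scene',cs,is_)):
        X=[[x+u[0]*i*35+v[0]*j*8,y+u[1]*i*35+v[1]*j*8,z] for i in(-1,1) for j in(-1,1) for z in(91,127)]
        P=proj(c,X); mn,mx=P.min(0),P.max(0)
        best=min(red(im),key=lambda b:np.hypot(*(b[1].mean(0)-P.mean(0))))
        hull=cv2.convexHull(P.astype(np.float32)).reshape(-1,2)
        print(nm,view,'pred bbox',mn.round(1),mx.round(1),'seen',best[1].min(0),best[1].max(0)+1)
        # top edge line in scene: slope of topmost pixels per column
        if view=='scene':
            q=best[1]; cols=np.unique(q[:,0])[2:-2]; top=[q[q[:,0]==k,1].min() for k in cols]
            print('  top-edge slope seen',np.polyfit(cols,top,1)[0].round(3)); 
            e=[proj(c,[[x+u[0]*i*35+v[0]*j*8,y+u[1]*i*35+v[1]*j*8,127] for i in(-1,1)]) for j in(-1,1)]
            print('  pred',[((k[1]-k[0])[1]/(k[1]-k[0])[0]).round(3) for k in e])
E
```

```text
R top pred bbox [331.3 138.6] [359.2 158.4] seen [334 139] [361 155]
R scene pred bbox [264.7 213.9] [294.2 242.2] seen [266 215] [293 241]
  top-edge slope seen 0.484
  pred [np.float64(0.575), np.float64(0.566)]
L top pred bbox [216.9 141.3] [247.  158.1] seen [218 142] [245 155]
L scene pred bbox [392.8 235.9] [428.2 263.7] seen [394 237] [429 262]
  top-edge slope seen 0.299
  pred [np.float64(0.401), np.float64(0.396)]
```

Both bars match their predicted seated position within a pixel or two, and R's slope offset is the same as L's, so both covers are level and seated.

```bash
python3 -c "
from station import ticket
print(ticket.finish_job())"
```

```text
the job is handed in; nothing more can be done
None
```

The job is handed in, verdict not returned: all eight tabs are home, each tub stands in its own pot, both covers are locked (the right bar reads about 2–4° past its handles), then the bell was pressed and released; I exceeded the 14-picture limit, viewing 17.

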